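# Load the cooling cell onto the narrow lift platform

## Robot

A 6-joint arm with a two-finger parallel gripper is mounted at the origin on the work surface. World frame = base frame: x ahead of the robot, y to its left, z up, the work surface at z = 0. Lengths are in m, angles in rad, forces in N, time in s.
With the tool pointing down it reaches from about 0.3 to 0.875 m from the base axis. Payload 6.4 kg.
Tool frame: the origin (TCP) lies midway between the tips of the shut fingers; the grasp point (between the pads) lies 19 mm behind it; z points along the fingers, y is the line along which they close (so a half turn about z gives the same grasp; the last joint's range is limited). The gripper opens to 85 mm and grips with 20 to 120 N. Pads are 22 mm wide; open, the fingers measure 114 mm over their backs; the gripper's body (76 mm by 85 mm) begins 54 mm behind the grasp point. The pads swing forward as they close: fully open they stand 13 mm farther back than shut.
Start: joints at [1.063, 0.181, 1.607, -0, 1.354, -0.206], TCP at [0.171, 0.549, 0.198] pointing down, gripper open.
Joint ranges: [-2.99, 2.99], [-0.89, 2.07], [0.3, 2.58], [-1.14, 4.28], [0, 2.63], [-3.12, 3.12]. Speed limits (rad/s): [2.57, 2.57, 3.01, 3.14, 3.14, 3.14].

## Interface

Orientations are given as a unit quaternion [w, x, y, z].
In Python, from bench import get_obs, camera, hand_in gives the robot as it stands.
- The arm moves only by the tool carry_out, never from a script. Its argument "plan" is a list that holds one entry, the list of rows, each a list of 7 numbers: the shift along the world's x, y, z in m, then the turn, a rotation vector about the world's x, y, z in rad, then the opening, from 0 (shut) to 1 (fully open). In form: [[[x, y, z, rx, ry, rz, hand], ...]]. A call has exactly 5 rows; each row is the pose to reach, as a shift and turn from the pose commanded when the call began; what a row does not reach only later rows make up. A row lasts 1/12 s, in which the tool goes at most 41.7 mm and 7.16 degrees, less where a joint would pass 70% of its speed; a pose out of reach is approached as far as the arm can. A call with a gripper value outside its range is refused whole. The fingers move at their own pace and stop on an object; the grip force is fixed at half the most. Time passes only in rows, so rows that repeat a pose let the fingers close, or fill a call up. It gives the time, the measured TCP pose, the force, the opening and the grip force at its end, in the units of the state.
- get_obs(): the state, without advancing time (a new reading comes with each control period).
- camera(name): name is "side" or "top" or "wrist"; returns a dict with "pixels" (420x560x3 uint8, red, green, blue), "z_map" (420x560 float32, m along the optical axis (not along the pixel's ray), 0 where there is no reading), "camera_matrix" (3x3 intrinsics, pixels), "cam_to_world" (4x4, takes a point from camera to world coordinates). Camera axes: x right, y up, looking along -z (the intrinsics and any distortion apply to the point x, -y, -z); pixel columns grow to the right and rows downward; lengths in m; the calibration is good to about 2 mm. A picture is of the moment at which its call begins.
- hand_in(): hands the job in; it is judged then, once.
The state is a dict: "time_s": time; "q": joint angles; "dq": joint speeds; "joint_efforts": joint torques, N m; "eef_pos": TCP position; "eef_rot": TCP orientation; "wrist_force": force on the tool from outside, world axes, zero at the start; "torque": the same for the moment, N m; "opening": opening from 0.0 (shut) to 1.0 (fully open); "grasp_force": force on a finger pad.
Only numpy, scipy, OpenCV 4.12 (cv2) and the standard library are available. Lean on these libraries where they do the work, as an engineer would, in place of code of your own. Each camera call takes 0.05 s, during which the arm holds its last target. There are 200 camera calls.

## Task

Turn the knob until the pointer tip stands on the dial's line, which brings the narrow platform level with the loading deck. Then push the flat cell along the deck onto the platform, centred and straight, against the sprung contact plate just far enough for the catch to spring up behind it. Press gently (stop well short of the end of the plate's short spring travel), do not let the cell fall, and leave the other things alone.

Things in the scene. Friction and masses are not known exactly. Their poses are not given: they have to be found in the camera images.
- station: Fixed black breadboard (370 x 380 mm, 12 thick) carrying deck, platform, knob and dial. Origin on the table top (z 0), below the platform's entry edge; x = loading direction, from deck to platform; y left; z up. Dial: white disc, radius 66, top at z 42, pivot at x 45, y 112. Knob at x 35, y -122
- deck_edge (a point): Middle of the loading deck's far edge, on its top face, at station x -4, y 0, z 85 mm. The deck is a flat, rimless grey plate on posts, reaching 166 mm back from here (-x) and 85 mm to either side
- cell: Flat aluminium cell, 104 mm long (its x) x 96 wide (y) x 24 high, with a steel window ring (48 diameter, 4 high) on top; about 0.55 kg, too wide to grasp. Origin: centre of its underside. Starts on the deck, up to 22 mm off the centre line and turned up to 0.2 rad; its x is the loading direction when straight
- seat (a point): On the platform's centre line and top face, 73 mm past its entry edge; axes as the station's. Home, the cell's origin lies within 6 mm of it along x. The platform is a bar 40 mm wide without side guides, station x 0 to 150, 4 mm gap to the deck; its top is z 84 (1 mm below the deck) with the pointer on the mark and starts 5 to 13 mm lower
- knob_grip (a point): On the knob's vertical axis, at the height to grip. The knob has a bar grip (56 mm long) that lies along the station's x when joint knob is 0
- knob (a joint): Knob angle in rad, growing clockwise seen from above, 0 to 4; stays where it is left. Each rad raises the platform by 6 mm and turns the pointer clockwise by 0.6 rad. Starts at 0.5 to 1.7; pointer on the mark at about 2.6
- pointer_tip (a point): Tip of the black pointer, 52 mm from its pivot at station x 45, y 112; moves clockwise seen from above as the knob is turned clockwise
- mark (a point): Inner end of the only black line on the dial, on the pointer tip's circle, straight to the left (+y) of the pivot
- catch (a joint): Sprung ramped steel catch, 18 mm wide, on the platform's centre line, its far face 15 to 27 mm past the entry edge (varies). 0 = up (6 mm above the platform), negative = pressed down (m, about -0.005 under the cell). The cell rides over it; it rises behind the cell's rear face and holds it, unless a finger is above it: push with the fingers spread to either side
- contact (a joint): Copper plate, 60 mm wide, on a 1500 N/m spring beyond the cell's place. It and the catch share a carriage clamped anywhere along 12 mm: feel for it. 0 = free, positive = pressed away (m, to 0.0065). The cell meets it 2.5 mm before the catch can rise; once home the cell is held between catch and plate, with about 0.0025 left. Over 0.006 (9 N) is too hard
- tape: Bystander: yellow tape roll, 64 mm diameter, 18 high, lying on the breadboard left of the deck. Origin: centre of its underside
- vial: Bystander: small jar, 32 mm diameter, 55 high, on the breadboard right of the deck. Origin: centre of its underside
- block: Bystander: aluminium block, 50 x 30 x 30 mm, on the breadboard at the far right. Origin: centre of its underside
Things that resemble listed ones, but are neither listed nor needed, are in the scene too. There is more than one size of the cell; the one meant has the size given above.

How it is judged:
By the outcome, as a careful person would: the job done as asked, in the order asked, and still so for the second after the job is handed in, with the robot touching nothing.
It also fails if it takes over 72 s, if anything falls off the work surface, if the arm or the gripper's body presses on something with over 40 N, if the wrist force passes 120 N, or if a joint passes its speed limit or range.

## Working session

There is one attempt and no reset: what is moved stays moved. The work goes in short steps, Python scripts to look and compute and a tool call to move; the robot and the scene stay as the last step left them, time stands still between calls to the robot, and variables do not carry over. Pictures are saved under pics/ and viewed, at most 10 in all, crops included, and the job is handed in when it is done.

Besides the shell and the picture viewer there is one more tool, called after "Emit:" by a JSON object that holds its "op" and its "data", one argument or row to a line. carry_out: Moves the arm, as the interface text tells. Its arguments: {"type":"object","properties":{"plan":{"type":"array","items":{"type":"array","items":{"type":"array","items":{"type":"number"}}}}},"required":["plan"]}

```bash
mkdir -p pics; ls; cat > h.py <<'E'
import numpy as np, cv2, json
from bench import get_obs, camera, hand_in
def snap(n,f):
    c=camera(n); cv2.imwrite(f'pics/{f}.png',c['pixels'][:,:,::-1]); np.savez(f'pics/{f}.npz',**c); return c
def load(f): return dict(np.load(f'pics/{f}.npz'))
def ray(c,u,v):
    K=c['camera_matrix'];T=c['cam_to_world']
    d=np.array([(u-K[0,2])/K[0,0],-(v-K[1,2])/K[1,1],-1.])
    return T[:3,3],T[:3,:3]@d
def pz(c,u,v,z):   # ray at height z
    o,d=ray(c,u,v); return o+d*(z-o[2])/d[2]
def pd(c,u,v):     # by depth map
    o,d=ray(c,u,v); return o+d*float(c['z_map'][int(round(v)),int(round(u))])
def cloud(c):
    v,u=np.mgrid[0:420,0:560]; K=c['camera_matrix'];T=c['cam_to_world']
    d=np.stack([(u-K[0,2])/K[0,0],-(v-K[1,2])/K[1,1],-np.ones(u.shape)],-1)
    return T[:3,3]+(d@T[:3,:3].T)*c['z_map'][...,None]
E
python3 - <<'E'
from h import *
o=get_obs(); print({k:np.round(v,4).tolist() for k,v in o.items()})
for n in ['side','top']:
    c=snap(n,n+'0'); print(c['camera_matrix'].tolist(),np.round(c['cam_to_world'],3).tolist(),list(c))
E
```

```text
pics
{'time_s': 0.0, 'q': [1.0627, 0.1816, 1.608, -0.0, 1.3538, -0.2063], 'dq': [0.0016, -0.0, -0.0004, 0.0004, -0.0003, -0.0001], 'joint_efforts': [0.0007, -44.4868, -35.1342, -0.0003, 0.0091, -0.0], 'eef_pos': [0.1706, 0.5485, 0.1969], 'eef_rot': [-0.0003, 0.1503, 0.9886, -0.0008], 'wrist_force': [-0.5379, 0.395, -0.6914], 'torque': [-0.0069, 0.0075, 0.0289], 'grasp_force': 0.0, 'opening': 1.0018}
[[464.73310387738314, 0.0, 283.2137010263522], [0.0, 464.73310387738314, 206.39679781413048], [0.0, 0.0, 1.0]] [[-0.967, 0.199, -0.158, 0.354], [-0.254, -0.748, 0.613, 0.645], [0.004, 0.633, 0.774, 0.82], [0.0, 0.0, 0.0, 1.0]] ['pixels', 'z_map', 'camera_matrix', 'cam_to_world']
[[531.2761534175734, 0.0, 272.1056882379061], [0.0, 531.2761534175734, 203.78721457047052], [0.0, 0.0, 1.0]] [[-0.015, 0.979, -0.204, 0.312], [-1.0, -0.015, 0.004, 0.056], [0.001, 0.204, 0.979, 1.055], [0.0, 0.0, 0.0, 1.0]] ['pixels', 'z_map', 'camera_matrix', 'cam_to_world']
```

View pics/top0.png

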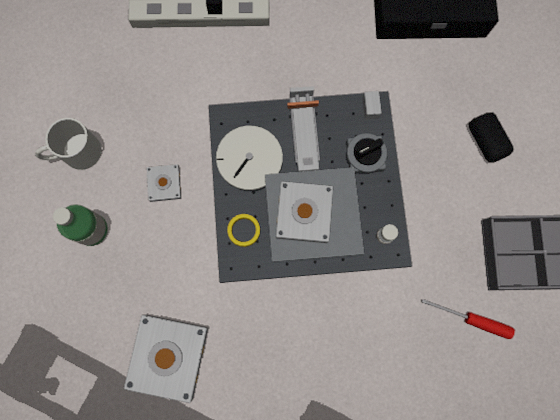

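View pics/side0.png

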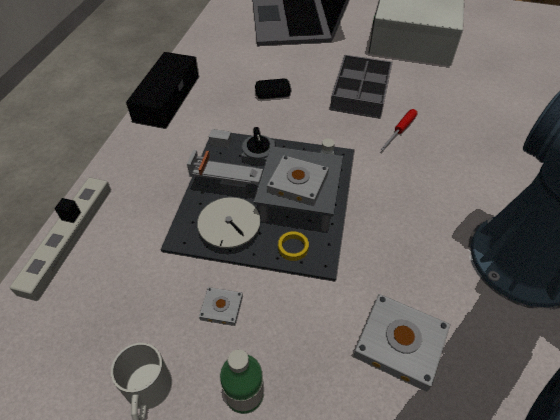

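Top view: the station is at centre, with the dial at (249,157), pointer tip at (236,177), mark at (220,159), knob at (368,152), platform at (305,135) and contact at (303,104). There are three cell-like plates: (305,211) on the deck, a small one at (163,182) and a large one at (166,358) on the table. The one on the deck fits the description. I'll check its size and confirm with an enlarged crop.

```bash
python3 - <<'E'
from h import *
for n in ['top0','side0']:
    c=load(n); P=cloud(c); x,y,z=P[...,0],P[...,1],P[...,2]
    rect={}
    R=(x>.2)&(x<.75)&(abs(y)<.35)
    def fit(lo,hi,name,box=None):
        m=R&(z>lo)&(z<hi)
        if box is not None: m&=box
        m=cv2.morphologyEx(m.astype(np.uint8),cv2.MORPH_OPEN,np.ones((3,3)))
        k,l,s,_=cv2.connectedComponentsWithStats(m)
        for i in range(1,k):
            if s[i,4]<120: continue
            p=P[l==i]; (cx,cy),(w,h),a=cv2.minAreaRect((p[:,:2]*1000).astype(np.float32))
            print(n,name,'px',s[i].tolist(),'c',round(cx,1),round(cy,1),'wh',round(w,1),round(h,1),'ang',round(a,2),'z med',round(np.median(p[:,2])*1000,1))
    fit(.006,.018,'board'); fit(.036,.048,'dial'); fit(.079,.092,'deck'); fit(.102,.116,'cell'); fit(.066,.079,'plat');fit(.018,.036,'cells on table/other')
a=cv2.imread('pics/top0.png')[80:290,200:420]; b=cv2.imread('pics/side0.png')[120:280,160:360]
a=cv2.resize(a,None,fx=2.5,fy=2.5,interpolation=3)
b=cv2.resize(b,(250,200))
cv2.imwrite('pics/crop0.png',cv2.resize(cv2.imread('pics/top0.png')[85:275,200:420],None,fx=3.1,fy=3.1,interpolation=2))
E
```

```text
top0 board px [209, 99, 203, 183, 16748] c 572.2 -20.6 wh 370.2 380.8 ang 3.85 z med 11.3
top0 board px [147, 164, 34, 37, 726] c 576.8 270.0 wh 71.5 65.0 ang 5.47 z med 15.3
top0 board px [232, 219, 24, 23, 435] c 476.7 108.6 wh 46.0 44.7 ang 87.58 z med 11.3
top0 dial px [365, 94, 17, 21, 304] c 727.3 -156.7 wh 44.3 30.5 ang 5.76 z med 41.0
top0 dial px [217, 126, 66, 64, 3132] c 620.6 96.1 wh 128.5 131.5 ang 45.35 z med 41.5
top0 dial px [347, 133, 40, 39, 589] c 625.1 -138.4 wh 77.7 80.4 ang 86.96 z med 42.9
top0 deck px [360, 138, 22, 15, 137] c 625.3 -139.3 wh 12.7 48.8 ang 26.59 z med 81.6
top0 deck px [265, 167, 99, 95, 4956] c 495.3 -25.8 wh 166.5 170.4 ang 3.9 z med 84.2
top0 cell px [277, 181, 56, 61, 2950] c 495.3 -7.3 wh 96.0 104.3 ang 83.68 z med 108.6
top0 plat px [291, 107, 29, 64, 1432] c 645.3 -15.5 wh 128.5 46.5 ang 3.75 z med 74.3
top0 cells on table/other px [228, 214, 32, 32, 389] c 474.9 107.9 wh 61.3 61.7 ang 88.14 z med 28.7
top0 cells on table/other px [127, 315, 80, 64, 3090] c 246.3 251.8 wh 128.6 117.7 ang 78.52 z med 30.7
top0 cells on table/other px [46
[... 806 characters left out ...]
] c 615.0 97.5 wh 129.2 131.9 ang 15.7 z med 41.7
side0 dial px [387, 325, 27, 22, 305] c 239.7 254.8 wh 41.2 44.0 ang 79.32 z med 38.0
side0 deck px [254, 146, 89, 69, 2631] c 490.5 -24.5 wh 166.1 174.7 ang 3.65 z med 84.8
side0 cell px [267, 156, 62, 45, 1756] c 490.6 -5.6 wh 99.3 104.3 ang 84.04 z med 109.1
side0 plat px [202, 161, 61, 23, 921] c 641.0 -14.2 wh 128.1 50.5 ang 4.48 z med 74.5
side0 cells on table/other px [221, 188, 26, 8, 126] c 637.3 3.2 wh 59.4 5.1 ang 4.71 z med 26.6
side0 cells on table/other px [278, 232, 31, 28, 403] c 471.1 110.2 wh 62.1 63.3 ang 14.86 z med 28.7
side0 cells on table/other px [355, 295, 69, 88, 3032] c 243.0 253.6 wh 129.1 115.0 ang 77.7 z med 31.6
```

View pics/crop0.png

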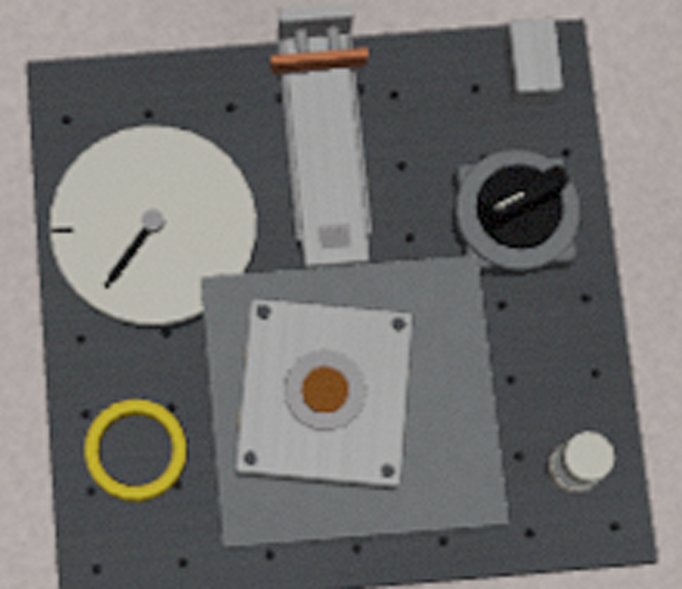

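The crop confirms that the deck cell at (305,211) measures 104 x 96 mm, while the others are about 65 and 118–128 mm. The pointer is about 50° short of the mark, and the knob bar reads about 1.17 rad. Next I move above the knob.

Emit:
{"op": "carry_out", "data": {
  "plan": [
    [[0.018,-0.0275,0.002,0,0,-0.032,0.5],[0.036,-0.055,0.004,0,0,-0.064,0.5],[0.054,-0.0825,0.006,0,0,-0.096,0.5],[0.072,-0.11,0.008,0,0,-0.128,0.5],[0.09,-0.1375,0.01,0,0,-0.16,0.5]]
  ]
}}

```text
time_s: 0.52
eef_pos: [0.2611, 0.41, 0.2074]
eef_rot: [-0.0, 0.229, 0.973, -0.0]
wrist_force: [0.6, 0.5, -0.4]
opening: 0.503
grasp_force: 0.0
```

```bash
python3 - <<'E'
from h import *
c=load('top0');P=cloud(c)
m=(np.hypot(P[...,0]-.625,P[...,1]+.139)<.045)&(P[...,2]>.05)
p=P[m]; print('knob z pct',np.percentile(p[:,2],[5,25,50,75,95,100]).round(4))
for lo in (.05,.06,.07,.08):
    q=p[(p[:,2]>lo)]; print(lo,len(q),cv2.minAreaRect((q[:,:2]*1000).astype(np.float32)))
c=load('side0');P=cloud(c)
m=(np.hypot(P[...,0]-.620,P[...,1]+.138)<.045)&(P[...,2]>.05)
p=P[m]; print('side z',np.percentile(p[:,2],[5,25,50,75,95,100]).round(4)); 
for lo in (.05,.07): print(cv2.minAreaRect((p[p[:,2]>lo][:,:2]*1000).astype(np.float32)))
E
```

```text
knob z pct [0.0504 0.0519 0.0552 0.0799 0.0831 0.0852]
0.05 544 ((623.9293212890625, -138.34332275390625), (53.767215728759766, 53.35081481933594), 87.9482421875)
0.06 256 ((624.5430297851562, -138.35971069335938), (14.910950660705566, 53.87017059326172), 27.834095001220703)
0.07 218 ((624.3914794921875, -138.0681610107422), (14.496480941772461, 53.193912506103516), 26.738059997558594)
0.08 131 ((624.5114135742188, -138.65274047851562), (13.242890357971191, 52.040122985839844), 26.601613998413086)
side z [0.0505 0.0519 0.054  0.0792 0.0827 0.0842]
((619.563720703125, -136.78805541992188), (53.287837982177734, 55.048858642578125), 51.39762878417969)
((619.7658081054688, -137.40859985351562), (14.243270874023438, 55.89381408691406), 27.200105667114258)
```

Emit:
{"op": "carry_out", "data": {
  "plan": [
    [[0.018,-0.0275,0.002,0,0,-0.032,0.5],[0.036,-0.055,0.004,0,0,-0.064,0.5],[0.054,-0.0825,0.006,0,0,-0.096,0.5],[0.072,-0.11,0.008,0,0,-0.128,0.5],[0.09,-0.1375,0.01,0,0,-0.16,0.5]]
  ]
}}

```text
time_s: 0.93
eef_pos: [0.3512, 0.2726, 0.2177]
eef_rot: [-0.0, 0.307, 0.952, -0.0]
wrist_force: [1.1, 0.1, -0.0]
opening: 0.5
grasp_force: 0.0
```

Emit:
{"op": "carry_out", "data": {
  "plan": [
    [[0.018,-0.0275,0.002,0,0,-0.032,0.5],[0.036,-0.055,0.004,0,0,-0.064,0.5],[0.054,-0.0825,0.006,0,0,-0.096,0.5],[0.072,-0.11,0.008,0,0,-0.128,0.5],[0.09,-0.1375,0.01,0,0,-0.16,0.5]]
  ]
}}

```text
time_s: 1.35
eef_pos: [0.4413, 0.135, 0.2277]
eef_rot: [-0.0, 0.382, 0.924, -0.0]
wrist_force: [0.3, -0.6, -0.1]
opening: 0.503
grasp_force: 0.0
```

Emit:
{"op": "carry_out", "data": {
  "plan": [
    [[0.018,-0.0275,0,0,0,-0.032,0.5],[0.036,-0.055,0,0,0,-0.064,0.5],[0.054,-0.0825,0,0,0,-0.096,0.5],[0.072,-0.11,0,0,0,-0.128,0.5],[0.09,-0.1375,0,0,0,-0.16,0.5]]
  ]
}}

```text
time_s: 1.77
eef_pos: [0.5312, -0.0025, 0.2274]
eef_rot: [-0.0, 0.455, 0.891, -0.0]
wrist_force: [0.2, 0.1, 0.2]
opening: 0.496
grasp_force: 0.0
```

```bash
python3 - <<'E'
from h import *
c=snap('wrist','w1'); P=cloud(c);o=get_obs();print(o['time_s'],np.round(o['eef_pos'],4),np.round(c['cam_to_world'],3).tolist(),c['camera_matrix'][0,0])
x,y,z=P[...,0],P[...,1],P[...,2]
R=(x>.2)&(x<.75)&(abs(y)<.35)
for lo,hi,n in [(.079,.092,'deck'),(.102,.112,'cell'),(.036,.048,'dial'),(.066,.092,'knob/plat')]:
    m=cv2.morphologyEx((R&(z>lo)&(z<hi)).astype(np.uint8),cv2.MORPH_OPEN,np.ones((3,3)))
    k,l,s,_=cv2.connectedComponentsWithStats(m)
    for i in range(1,k):
        if s[i,4]>300: print(n,s[i].tolist(),cv2.minAreaRect((P[l==i][:,:2]*1000).astype(np.float32)),np.median(P[l==i][:,2]))
E
```

```text
1.8167 [ 0.5341 -0.0074  0.2274] [[0.81, -0.565, -0.156, 0.492], [0.586, 0.781, 0.217, 0.053], [-0.001, -0.267, 0.964, 0.404], [0.0, 0.0, 0.0, 1.0]] 311.6044430812968
deck [127, 66, 218, 219, 14339] ((493.7244873046875, -25.177207946777344), (166.3225555419922, 170.17657470703125), 3.754246950149536) 0.08587477963051737
deck [263, 303, 17, 39, 445] ((622.8499755859375, -138.08050537109375), (14.036803245544434, 53.387245178222656), 27.36733055114746) 0.08267452911513101
cell [169, 99, 145, 144, 8606] ((494.007568359375, -6.584205627441406), (96.4160385131836, 104.26876831054688), 83.5067138671875) 0.10984554365151561
dial [330, 97, 114, 115, 9658] ((618.865966796875, 96.48953247070312), (128.14675903320312, 131.01715087890625), 43.64335632324219) 0.04281278702045796
dial [237, 273, 69, 56, 1234] ((622.7562255859375, -138.29559326171875), (78.75625610351562, 79.09037780761719), 14.307578086853027) 0.04474111857962407
knob/plat [127, 66, 286, 231, 18128] ((560.7237548828125, -20.780860900878906), (300.6092529296875, 170.17657470703125), 3.754246234893799) 0.08564927881695952
knob/plat [131, 251, 25, 23, 456] ((459.11480712890625, -168.64962768554688), (28.229473114013672, 28.322555541992188), 23.37361717224121) 0.06794309171775315
knob/plat [263, 296, 17, 46, 542] ((622.8547973632812, -137.98374938964844), (14.111879348754883, 53.543087005615234), 27.184932708740234) 0.08242628229600496
```

View pics/w1.png

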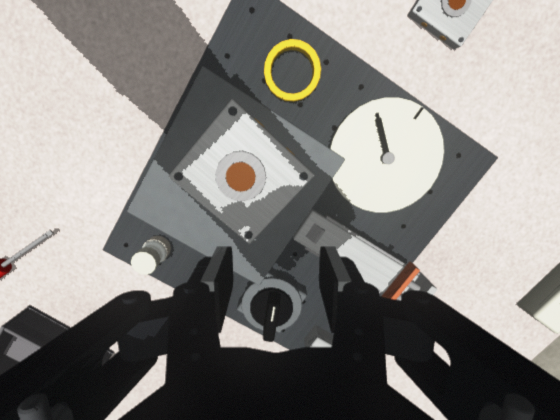

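The wrist view shows the knob bar at (272,310) between the fingers, the dial at (388,158) and the cell at (240,177). It gives the knob axis as about (0.6225, -0.138) with a closing direction of 27°, which lies between the other two cameras' values. I move over it, go down and grip.

Emit:
{"op": "carry_out", "data": {
  "plan": [
    [[0.018,-0.0275,0,0,0,-0.031,0.5],[0.037,-0.055,0,0,0,-0.062,0.5],[0.055,-0.082,0,0,0,-0.093,0.5],[0.073,-0.11,0,0,0,-0.124,0.5],[0.0915,-0.137,0,0,0,-0.155,0.5]]
  ]
}}

```text
time_s: 2.23
eef_pos: [0.6227, -0.1391, 0.2272]
eef_rot: [-0.001, 0.522, 0.853, -0.0]
wrist_force: [0.8, 0.5, 0.4]
opening: 0.502
grasp_force: 0.0
```

Emit:
{"op": "carry_out", "data": {
  "plan": [
    [[0,0,-0.02,0,0,0,0.5],[0,0,-0.045,0,0,0,0.5],[0,0,-0.07,0,0,0,0.5],[0,0,-0.095,0,0,0,0.5],[0,0,-0.11,0,0,0,0.5]]
  ]
}}

```text
time_s: 2.65
eef_pos: [0.6204, -0.1371, 0.114]
eef_rot: [-0.002, 0.521, 0.853, -0.0]
wrist_force: [0.1, 0.7, 0.4]
opening: 0.5
grasp_force: 0.0
```

Emit:
{"op": "carry_out", "data": {
  "plan": [
    [[0,0,-0.01,0,0,0,0.5],[0,0,-0.02,0,0,0,0.5],[0,0,-0.03,0,0,0,0.5],[0,0,-0.04,0,0,0,0.5],[0,0,-0.05,0,0,0,0.5]]
  ]
}}

```text
time_s: 3.07
eef_pos: [0.623, -0.1381, 0.0677]
eef_rot: [0.001, 0.521, 0.853, 0.0]
wrist_force: [0.6, -0.2, -0.1]
opening: 0.5
grasp_force: 0.0
```

```bash
python3 - <<'E'
from h import *
o=get_obs();print(o['time_s'],np.round(o['eef_pos'],4),np.round(o['eef_rot'],4),o['wrist_force'],np.round(o['q'],3))
E
```

```text
3.0667 [ 0.623  -0.1381  0.0677] [7.000e-04 5.213e-01 8.534e-01 1.000e-04] [ 0.58680174 -0.17529195 -0.0614996 ] [-0.404  0.452  1.538 -0.     1.15  -0.878]
```

Emit:
{"op": "carry_out", "data": {
  "plan": [
    [[0,0,-0.005,0,0,0,0.5],[0,0,-0.009,0,0,0,0.4],[0,0,-0.009,0,0,0,0.2],[0,0,-0.009,0,0,0,0],[0,0,-0.009,0,0,0,0]]
  ]
}}

```text
time_s: 3.48
eef_pos: [0.6229, -0.1382, 0.0594]
eef_rot: [0.001, 0.521, 0.853, 0.0]
wrist_force: [-0.4, -1.2, 0.6]
opening: 0.005
grasp_force: 0.0
```

Emit:
{"op": "carry_out", "data": {
  "plan": [
    [[0,0,0,0,0,0,0],[0,0,0,0,0,0,0],[0,0,0,0,0,0,0],[0,0,0,0,0,0,0],[0,0,0,0,0,0,0]]
  ]
}}

```text
time_s: 3.9
eef_pos: [0.6224, -0.138, 0.0589]
eef_rot: [0.0, 0.521, 0.853, 0.0]
wrist_force: [-0.3, 0.2, 0.5]
opening: 0.003
grasp_force: 0.0
```

The fingers shut fully without gripping anything, so I look before doing more.

```bash
python3 - <<'E'
from h import *
c=snap('wrist','w2'); s=snap('side','s2'); t=snap('top','t2')
a=cv2.resize(c['pixels'][150:400,140:420],None,fx=1.6,fy=1.6)
b=cv2.resize(s['pixels'][90:230,180:320],(400,400))
a=cv2.resize(a,(400,400))
cv2.imwrite('pics/c2.png',np.hstack([a,b])[:,:,::-1])
E
```

```text
(no output)
```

View pics/c2.png

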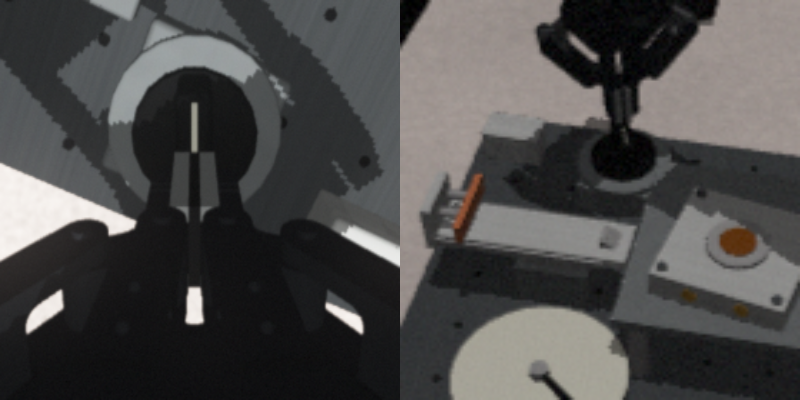

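```bash
python3 - <<'E'
from h import *
c=load('w2'); P=cloud(c)
# crop px (X,Y)-> u=140+X*280/400, v=150+Y*250/400
np.set_printoptions(linewidth=220,suppress=True)
a=np.deg2rad(27.2); R=np.array([[np.cos(a),np.sin(a)],[-np.sin(a),np.cos(a)]])
q=P.copy(); q[...,:2]=(P[...,:2]-[.6224,-.138])@R.T
q=(q*1000).round(0).astype(int)
for v in (200,210,220,230,240,247,255,265,275):
    print(v,[tuple(q[v,u].tolist()) for u in range(250,306,4)])
E
```

```text
200 [(-15, 21, 50), (-12, 22, 53), (-10, 22, 53), (-7, 22, 53), (-5, 24, 62), (-2, 25, 66), (0, 25, 65), (2, 25, 66), (4, 25, 66), (7, 25, 63), (10, 22, 53), (12, 22, 53), (14, 22, 53), (17, 21, 47)]
210 [(-15, 16, 53), (-12, 16, 53), (-10, 16, 52), (-7, 16, 53), (-4, 24, 82), (-2, 24, 82), (0, 24, 82), (2, 24, 82), (4, 24, 82), (6, 24, 81), (10, 16, 53), (12, 16, 53), (15, 16, 52), (17, 16, 53)]
220 [(-15, 9, 52), (-12, 10, 53), (-10, 9, 53), (-8, 9, 53), (-4, 19, 82), (-2, 19, 83), (0, 19, 83), (2, 19, 83), (4, 19, 82), (6, 19, 82), (10, 9, 53), (12, 9, 53), (15, 9, 53), (17, 9, 53)]
230 [(-15, 3, 53), (-13, 3, 53), (-10, 2, 52), (-8, 3, 54), (-4, 14, 83), (-2, 13, 82), (0, 14, 84), (2, 14, 84), (4, 13, 82), (6, 13, 82), (10, 3, 53), (12, 3, 53), (15, 3, 52), (17, 3, 52)]
240 [(-15, -3, 54), (-13, -4, 53), (-10, -4, 53), (-8, -3, 54), (-4, 7, 81), (-2, 8, 83), (0, 9, 84), (2, 8, 83), (4, 8, 83), (6, 8, 83), (10, -4, 53), (12, -3, 54), (15, -4, 52), (17, -4, 53)]
247 [(-15, -9, 52), (-13, -8, 53), (-10, -8, 53), (-6, 11, 100), (-4, 11, 100), (-2, 12, 101), (0, 11, 100), (2, 12, 101), (4, 11, 100), (6, 11, 100), (10, -9, 52), (12, -8, 53), (15, -8, 53), (17, -8, 53)]
255 [(-16, -14, 52), (-9, 7, 100), (-7, 7, 100), (-5, 11, 109), (-3, 11, 109), (-2, 11, 109), (0, 11, 109), (2, 12, 110), (4, 12, 110), (5, 11, 109), (7, 12, 111), (10, 8, 101), (11, 7, 100), (18, -14, 53)]
265 [(-10, 7, 111), (-9, 8, 112), (-7, 7, 111), (-5, 12, 120), (-3, 11, 119), (-1, 11, 119), (0, 11, 119), (2, 12, 120), (4, 11, 119), (5, 12, 119), (7, 12, 119), (9, 8, 111), (11, 7, 111), (12, 7, 111)]
275 [(-10, 7, 120), (-8, 8, 121), (-6, 8, 121), (-4, 12, 128), (-3, 11, 128), (-1, 11, 128), (0, 12, 128), (2, 12, 128), (3, 12, 128), (5, 12, 130), (6, 11, 128), (8, 7, 120), (10, 7, 120), (12, 7, 120)]
```

```bash
python3 - <<'E'
from h import *
np.set_printoptions(linewidth=200,suppress=True)
for n in ['s2','t2']:
    c=load(n);P=cloud(c); g=c['pixels'].astype(int).sum(-1)
    off=np.array([.6224,-.138])
    m=(np.hypot(*(np.moveaxis(P[...,:2]-off,-1,0)))<.035)&(P[...,2]>.055)
    z=P[m][:,2]; print(n,np.histogram(z,bins=np.arange(.05,.2,.01)))
c=load('s2');P=cloud(c)
for v in range(112,152,3): print(v,[tuple((P[v,u]*1000).round().astype(int).tolist()) for u in range(248,272,4)])
c=load('w1');w2=load('w2');P=cloud(c)
print(w2['cam_to_world'].round(4).tolist())
for v in range(240,300,8): print(v,[tuple((P[v,u]*1000).round().astype(int).tolist()) for u in (205,215,225,322,330,340)])
E
```

```text
s2 (array([ 15,  23,  40,  42,  11,  42,  46,  42,  61, 140,  77,  63,  84,  91, 138]), array([0.05, 0.06, 0.07, 0.08, 0.09, 0.1 , 0.11, 0.12, 0.13, 0.14, 0.15, 0.16, 0.17, 0.18, 0.19, 0.2 ]))
t2 (array([0, 0, 0, 0, 0, 0, 0, 0, 0, 0, 0, 0, 0, 0, 0]), array([0.05, 0.06, 0.07, 0.08, 0.09, 0.1 , 0.11, 0.12, 0.13, 0.14, 0.15, 0.16, 0.17, 0.18, 0.19, 0.2 ]))
112 [(637, -130, 148), (621, -112, 166), (681, -313, -5), (607, -124, 160), (599, -127, 159), (593, -137, 152)]
115 [(634, -121, 148), (624, -119, 151), (617, -125, 148), (609, -130, 146), (602, -135, 143), (593, -137, 144)]
118 [(633, -117, 143), (624, -118, 143), (617, -125, 139), (609, -128, 139), (603, -138, 132), (640, -291, 1)]
121 [(690, -270, -4), (628, -127, 127), (618, -125, 131), (609, -129, 130), (647, -276, 1), (636, -277, 2)]
124 [(686, -257, -3), (628, -125, 120), (617, -123, 124), (611, -132, 118), (644, -265, 0), (634, -270, -2)]
127 [(680, -239, 3), (628, -124, 112), (619, -127, 111), (611, -130, 111), (640, -254, 0), (630, -256, 0)]
130 [(677, -231, 1), (669, -237, -3), (618, -123, 105), (611, -129, 103), (637, -242
[... 1006 characters left out ...]
 -101, 86), (517, -94, 88), (506, -6, 271), (543, 20, 270), (546, 22, 270), (632, -16, 77)]
256 [(501, -15, 271), (504, -8, 279), (507, -6, 279), (545, 17, 272), (545, 21, 278), (552, 22, 270)]
264 [(502, -14, 279), (505, -8, 287), (509, -6, 284), (546, 15, 274), (543, 21, 288), (547, 23, 287)]
272 [(503, -9, 293), (506, -7, 293), (511, -9, 285), (549, 11, 274), (543, 20, 294), (546, 22, 293)]
280 [(504, -9, 299), (507, -5, 301), (513, -12, 285), (550, 9, 276), (545, 17, 294), (545, 21, 299)]
288 [(505, -6, 308), (509, -8, 301), (515, -15, 286), (552, 6, 277), (547, 14, 295), (546, 19, 302)]
296 [(506, -7, 312), (511, -11, 301), (516, -17, 288), (554, 3, 278), (548, 12, 296), (546, 18, 305)]
```

The depth maps from two cameras (side and wrist) put the real fingertips at z≈0.100 while the reported TCP is 0.059. The true tips are therefore about 41 mm above the reported point, and the fingers shut in air above the bar, whose top is at z 0.083. I open, go 40 mm lower in steps while watching the force, and grip again.

Emit:
{"op": "carry_out", "data": {
  "plan": [
    [[0,0,0,0,0,0,0.3],[0,0,0,0,0,0,0.5],[0,0,0,0,0,0,0.5],[0,0,-0.005,0,0,0,0.5],[0,0,-0.012,0,0,0,0.5]]
  ]
}}

```text
time_s: 4.47
eef_pos: [0.623, -0.1383, 0.0471]
eef_rot: [0.001, 0.521, 0.853, 0.0]
wrist_force: [-0.8, 0.2, 0.6]
opening: 0.499
grasp_force: 0.0
```

Emit:
{"op": "carry_out", "data": {
  "plan": [
    [[0,0,-0.005,0,0,0,0.5],[0,0,-0.01,0,0,0,0.5],[0,0,-0.015,0,0,0,0.5],[0,0,-0.02,0,0,0,0.5],[0,0,-0.025,0,0,0,0.5]]
  ]
}}

```text
time_s: 4.88
eef_pos: [0.6223, -0.1379, 0.0211]
eef_rot: [-0.0, 0.521, 0.853, -0.0]
wrist_force: [-1.4, -0.2, -0.6]
opening: 0.502
grasp_force: 0.0
```

```bash
python3 - <<'E'
from h import *
c=snap('wrist','w3'); P=cloud(c);o=get_obs();print(o['time_s'],np.round(o['eef_pos'],4),o['wrist_force'],o['opening'])
a=np.deg2rad(27.2); R=np.array([[np.cos(a),np.sin(a)],[-np.sin(a),np.cos(a)]])
q=P.copy(); q[...,:2]=(P[...,:2]-[.6224,-.138])@R.T
q=(q*1000).round(0).astype(int)
for v in range(236,276,6): print(v,[tuple(q[v,u].tolist()) for u in range(200,350,10)])
E
```

```text
4.9333 [ 0.6216 -0.1377  0.02  ] [-0.54155378  0.09278701  0.11858715] 0.49613116866664847
236 [(-47, -2, 13), (-34, 11, 45), (-28, 10, 45), (-22, 13, 53), (-17, 14, 53), (-12, 14, 53), (-6, 24, 80), (-1, 25, 82), (3, 24, 81), (7, 24, 81), (13, 13, 51), (18, 13, 52), (23, 13, 52), (29, 10, 45), (35, 10, 44)]
242 [(-48, -6, 12), (-34, 7, 45), (-28, 7, 45), (-22, 10, 53), (-17, 10, 53), (-12, 10, 53), (-5, 22, 82), (-1, 23, 84), (3, 22, 82), (7, 22, 82), (13, 10, 53), (18, 10, 53), (23, 10, 54), (29, 7, 44), (35, 7, 45)]
248 [(-48, -10, 13), (-34, 4, 45), (-25, 12, 64), (-21, 11, 62), (-17, 7, 52), (-12, 7, 53), (-6, 19, 81), (-1, 20, 83), (3, 20, 83), (6, 20, 84), (13, 7, 53), (18, 7, 53), (22, 10, 60), (26, 11, 64), (35, 4, 46)]
254 [(-48, -14, 12), (-34, 0, 45), (-24, 11, 70), (-21, 8, 62), (-17, 4, 54), (-12, 4, 54), (-6, 16, 81), (-1, 17, 82), (3, 17, 84), (7, 17, 82), (13, 4, 53), (18, 4, 54), (22, 7, 60), (25, 12, 71), (35, -1, 43)]
260 [(-33, 8, 69), (-27, 12, 77), (-22, 12, 78), (-21, 5, 64), (-17, 0, 52), (-12, 1, 54), (-6, 14, 82), (-1, 14, 83), (3, 15, 84), (7, 14, 82), (13, 1, 53), (18, 1, 53), (22, 4, 61), (24, 12, 78), (28, 11, 77)]
266 [(-32, 8, 74), (-26, 12, 83), (-22, 12, 82), (-21, 3, 64), (-18, -3, 52), (-12, -3, 53), (-6, 11, 82), (-1, 12, 83), (3, 12, 82), (7, 12, 82), (13, -2, 54), (18, -3, 53), (22, 1, 61), (23, 12, 83), (27, 12, 83)]
272 [(-31, 8, 80), (-25, 12, 88), (-21, 12, 88), (-21, 0, 65), (-18, -6, 52), (-12, -6, 53), (-6, 8, 82), (-2, 8, 81), (3, 9, 83), (7, 8, 81), (13, -7, 52), (18, -6, 53), (22, -1, 62), (22, 11, 87), (26, 12, 88)]
```

The tips are now at z≈0.062, on both sides of the bar. I close.

Emit:
{"op": "carry_out", "data": {
  "plan": [
    [[0,0,0,0,0,0,0.3],[0,0,0,0,0,0,0.1],[0,0,0,0,0,0,0],[0,0,0,0,0,0,0],[0,0,0,0,0,0,0]]
  ]
}}

```text
time_s: 5.35
eef_pos: [0.6226, -0.1381, 0.0221]
eef_rot: [0.0, 0.521, 0.853, -0.0]
wrist_force: [-0.4, -0.3, 0.3]
opening: 0.156
grasp_force: 59.8
```

Emit:
{"op": "carry_out", "data": {
  "plan": [
    [[0,0,0,0,0,-0.1,0],[0,0,0,0,0,-0.2,0],[0,0,0,0,0,-0.3,0],[0,0,0,0,0,-0.4,0],[0,0,0,0,0,-0.5,0]]
  ]
}}

```text
time_s: 5.77
eef_pos: [0.6234, -0.1379, 0.0221]
eef_rot: [0.001, 0.718, 0.696, 0.001]
wrist_force: [3.8, 0.4, -2.3]
opening: 0.153
grasp_force: 59.6
```

Emit:
{"op": "carry_out", "data": {
  "plan": [
    [[0,0,0,0,0,-0.1,0],[0,0,0,0,0,-0.2,0],[0,0,0,0,0,-0.3,0],[0,0,0,0,0,-0.4,0],[0,0,0,0,0,-0.5,0]]
  ]
}}

```text
time_s: 6.18
eef_pos: [0.6242, -0.1381, 0.0221]
eef_rot: [0.001, 0.868, 0.497, 0.001]
wrist_force: [6.1, -0.2, -4.3]
opening: 0.152
grasp_force: 59.2
```

```bash
cat >> h.py <<'E'
YAW=np.deg2rad(3.82)
def dial(c,near):
    """pointer angle short of the mark (rad, + = still to turn clockwise), by dark pixels on the dial"""
    P=cloud(c); g=c['pixels'].max(-1).astype(int); d=P[...,:2]-near; r=np.hypot(d[...,0],d[...,1])
    white=(r<.085)&(P[...,2]>.035)&(P[...,2]<.050)&(g>150)
    h=cv2.minEnclosingCircle((P[white][:,:2]*1000).astype(np.float32)); ctr=np.array(h[0])/1000
    d=P[...,:2]-ctr; r=np.hypot(d[...,0],d[...,1]); a=np.arctan2(d[...,1],d[...,0])-YAW-np.pi/2
    a=(a+np.pi)%(2*np.pi)-np.pi
    dark=np.clip(140-g,0,None)*((P[...,2]>.03)&(P[...,2]<.06))
    pt=(r>.025)&(r<.049)&(dark>0); mk=(r>.053)&(r<.062)&(dark>0)&(abs(a)<.3)
    w=lambda m:np.angle((np.exp(1j*a[m])*dark[m]).sum())
    return dict(ctr=ctr.round(4),rad=round(h[1],1),ptr=w(pt),npt=int(pt.sum()),mark=w(mk),nmk=int(mk.sum()),diff=w(pt)-w(mk))
E
python3 - <<'E'
from h import *
print(get_obs()['opening'])
for n in ['top0','side0','w1']:
    print(n,dial(load(n),[.619,.0965]))
for n in ['top','side']:
    print(n,dial(snap(n,n+'3'),[.619,.0965]))
E
```

```text
0.15217793063558233
top0 {'ctr': array([0.6193, 0.0949]), 'rad': 66.0, 'ptr': np.float64(0.8789848415242233), 'npt': 42, 'mark': np.float64(0.003920767250321969), 'nmk': 8, 'diff': np.float64(0.8750640742739013)}
side0 {'ctr': array([0.6159, 0.0951]), 'rad': 64.4, 'ptr': np.float64(0.866718168922897), 'npt': 47, 'mark': np.float64(0.002657100906952715), 'nmk': 10, 'diff': np.float64(0.8640610680159443)}
w1 {'ctr': array([0.6182, 0.0956]), 'rad': 65.9, 'ptr': np.float64(0.9070118874993706), 'npt': 125, 'mark': np.float64(0.002252523352016648), 'nmk': 22, 'diff': np.float64(0.9047593641473539)}
top {'ctr': array([0.6193, 0.0954]), 'rad': 66.2, 'ptr': np.float64(0.311813010585736), 'npt': 35, 'mark': np.float64(0.015876764109142506), 'nmk': 4, 'diff': np.float64(0.2959362464765935)}
side {'ctr': array([0.6156, 0.096 ]), 'rad': 65.6, 'ptr': np.float64(0.289783310913038), 'npt': 34, 'mark': np.float64(0.006557544672473574), 'nmk': 8, 'diff': np.float64(0.28322576624056445)}
```

Emit:
{"op": "carry_out", "data": {
  "plan": [
    [[0,0,0,0,0,-0.1,0],[0,0,0,0,0,-0.2,0],[0,0,0,0,0,-0.3,0],[0,0,0,0,0,-0.4,0],[0,0,0,0,0,-0.46,0]]
  ]
}}

```text
time_s: 6.7
eef_pos: [0.6248, -0.1387, 0.0222]
eef_rot: [0.002, 0.958, 0.286, 0.002]
wrist_force: [8.9, -1.6, -6.5]
opening: 0.154
grasp_force: 59.0
```

```bash
python3 - <<'E'
from h import *
for n in ['top','side','top']:
    print(n,dial(snap(n,n+'4'),[.619,.0965]))
o=get_obs();print(o['time_s'],o['eef_rot'],o['wrist_force'],o['opening'],o['q'])
a=load('top4')['pixels'][120:195,205:290]; b=load('side4')['pixels'][190:255,190:268]
cv2.imwrite('pics/d4.png',np.hstack([cv2.resize(x,(400,400),interpolation=cv2.INTER_CUBIC) for x in (a,b)])[:,:,::-1])
E
```

```text
top {'ctr': array([0.6192, 0.0962]), 'rad': 66.7, 'ptr': np.float64(0.03841283193619117), 'npt': 32, 'mark': np.float64(0.016968319122536782), 'nmk': 5, 'diff': np.float64(0.021444512813654386)}
side {'ctr': array([0.6152, 0.0955]), 'rad': 65.4, 'ptr': np.float64(0.0033032548315948514), 'npt': 45, 'mark': np.float64(0.0009043302195358947), 'nmk': 7, 'diff': np.float64(0.0023989246120589567)}
top {'ctr': array([0.6192, 0.0954]), 'rad': 66.1, 'ptr': np.float64(0.030110274867284563), 'npt': 33, 'mark': np.float64(0.012380608388058538), 'nmk': 6, 'diff': np.float64(0.017729666479226025)}
6.85 [0.00141704 0.95769962 0.2877571  0.00229645] [ 7.34349885 -1.45507642 -6.27533346] 0.15125441359650818 [-4.03940580e-01  5.14242811e-01  1.55327389e+00  8.77151087e-04
  1.06873425e+00  5.82665394e-01]
```

View pics/d4.png

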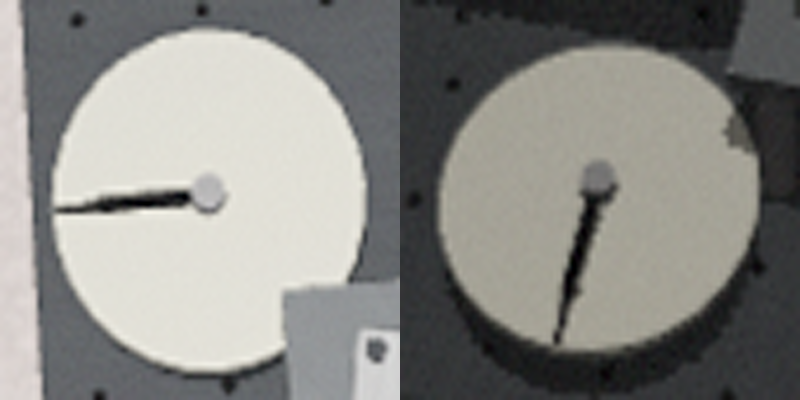

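Both views show the pointer tip all but on the line, with about 0.01 rad of pointer still to go. I give a last touch of 0.02, release and lift.

Emit:
{"op": "carry_out", "data": {
  "plan": [
    [[0,0,0,0,0,-0.01,0],[0,0,0,0,0,-0.02,0],[0,0,0,0,0,-0.02,0],[0,0,0,0,0,-0.02,0],[0,0,0,0,0,-0.02,0.2]]
  ]
}}

```text
time_s: 7.27
eef_pos: [0.6233, -0.1383, 0.022]
eef_rot: [0.001, 0.96, 0.279, 0.001]
wrist_force: [0.0, 0.6, 0.0]
opening: 0.2
grasp_force: 0.0
```

Emit:
{"op": "carry_out", "data": {
  "plan": [
    [[0,0,0,0,0,0,0.3],[0,0,0,0,0,0,0.4],[0,0,0,0,0,0,0.4],[0,0,0.01,0,0,0,0.4],[0,0,0.025,0,0,0,0.4]]
  ]
}}

```text
time_s: 7.68
eef_pos: [0.6209, -0.1374, 0.0458]
eef_rot: [-0.001, 0.96, 0.279, -0.001]
wrist_force: [0.1, 0.8, -0.5]
opening: 0.4
grasp_force: 0.0
```

Emit:
{"op": "carry_out", "data": {
  "plan": [
    [[0,0,0.02,0,0,0,0.4],[0,0,0.04,0,0,0,0.4],[0,0,0.06,0,0,0,0.4],[0,0,0.08,0,0,0,0.4],[0,0,0.095,0,0,0,0.4]]
  ]
}}

```text
time_s: 8.1
eef_pos: [0.6231, -0.1382, 0.1449]
eef_rot: [0.001, 0.96, 0.279, 0.001]
wrist_force: [-0.6, -0.6, 0.1]
opening: 0.403
grasp_force: 0.0
```

Emit:
{"op": "carry_out", "data": {
  "plan": [
    [[-0.013,0.021,0,0,0,0.107,0.5],[-0.027,0.042,0,0,0,0.214,0.6],[-0.04,0.063,0,0,0,0.321,0.75],[-0.054,0.084,0,0,0,0.428,0.75],[-0.067,0.105,0,0,0,0.536,0.75]]
  ]
}}

```text
time_s: 8.52
eef_pos: [0.5546, -0.0322, 0.1427]
eef_rot: [0.0, 0.851, 0.525, 0.0]
wrist_force: [0.2, -0.3, 0.3]
opening: 0.752
grasp_force: 0.0
```

Emit:
{"op": "carry_out", "data": {
  "plan": [
    [[-0.013,0.021,0,0,0,0.107,0.75],[-0.027,0.042,0,0,0,0.214,0.75],[-0.04,0.063,0,0,0,0.321,0.75],[-0.054,0.084,0,0,0,0.428,0.75],[-0.067,0.105,0,0,0,0.536,0.75]]
  ]
}}

```text
time_s: 8.93
eef_pos: [0.4877, 0.0729, 0.1427]
eef_rot: [0.0, 0.682, 0.732, 0.0]
wrist_force: [0.3, -0.2, 0.7]
opening: 0.752
grasp_force: 0.0
```

```bash
cat >> h.py <<'E'
ORG=np.array([.5802,-.0191])
def st(xy):  # world->station mm
    d=np.asarray(xy)-ORG; c,s=np.cos(YAW),np.sin(YAW); return np.stack([d[...,0]*c+d[...,1]*s,-d[...,0]*s+d[...,1]*c],-1)*1000
def comps(c,lo,hi,mn=300):
    P=cloud(c); S=st(P[...,:2]); z=P[...,2]
    m=(abs(S[...,0])<190)&(abs(S[...,1])<100)&(z>lo)&(z<hi)
    m=cv2.morphologyEx(m.astype(np.uint8),cv2.MORPH_OPEN,np.ones((3,3)))
    k,l,s,_=cv2.connectedComponentsWithStats(m)
    for i in range(1,k):
        if s[i,4]>mn:
            (x,y),wh,a=cv2.minAreaRect(S[l==i].astype(np.float32)); print(' px',s[i].tolist(),'st',round(x,1),round(y,1),'wh',np.round(wh,1),'a',round(a,2),'z',np.median(z[l==i]).round(4))
E
python3 - <<'E'
from h import *
for n in ['top','side','wrist']:
    c=snap(n,n+'5'); print(n)
    if n!='wrist': print(dial(c,[.619,.0965]))
    print('deck');comps(c,.079,.092); print('cell');comps(c,.103,.112)
o=get_obs();print(o['time_s'],o['eef_pos'],o['eef_rot'],o['wrist_force'],o['opening'],o['q'])
E
```

```text
top
{'ctr': array([0., 0.]), 'rad': 0.0, 'ptr': np.float64(0.0), 'npt': 0, 'mark': np.float64(0.0), 'nmk': 0, 'diff': np.float64(0.0)}
deck
 px [305, 167, 59, 92, 3173] st -85.1 -31.8 wh [109.  167.3] a 89.68 z 0.0841
 px [270, 209, 16, 47, 417] st -115.2 69.6 wh [26.9 86.5] a 88.17 z 0.0842
cell
 px [306, 184, 27, 58, 1136] st -88.7 -7.9 wh [ 44.7 103.6] a 80.72 z 0.1081
 px [276, 192, 13, 46, 382] st -87.4 57.8 wh [17.4 83.3] a 79.8 z 0.1082
side
{'ctr': array([0.6145, 0.0961]), 'rad': 66.1, 'ptr': np.float64(0.7785737038883042), 'npt': 112, 'mark': np.float64(-0.01229825088234233), 'nmk': 7, 'diff': np.float64(0.7908719547706465)}
deck
 px [254, 155, 89, 60, 1743] st -89.6 2.0 wh [167.4 171.9] a 0.25 z 0.0848
 px [202, 158, 61, 22, 886] st 60.7 0.8 wh [128.3  48.7] a 0.11 z 0.0837
cell
 px [268, 159, 57, 41, 986] st -88.5 21.9 wh [ 96.  103.5] a 79.73 z 0.1087
wrist
deck
 px [173, 227, 207, 123, 6363] st -86.6 28.9 wh [165.4 113.2] a 0.02 z 0.0859
 px [463, 296, 70, 42, 1429] st 110.7 18.5 wh [34.1 64.3] a 55.74 z 0.0848
 px [336, 312, 21, 45, 478] st -23.2 -11.9 wh [46.4 12.2] a 79.75 z 0.0859
cell
 px [206, 252, 143, 105, 8602] st -84.5 21.6 wh [ 90.5 103.9] a 79.95 z 0.1099
 px [534, 305, 26, 49, 601] st 128.9 6.6 wh [20.2 46.1] a 22.55 z 0.1064
9.0833 [0.48786015 0.07318447 0.14267054] [4.03373304e-04 6.82697117e-01 7.30701308e-01 2.87812530e-04] [ 0.78943309 -0.51320674 -0.4019542 ] 0.7485320042142669 [-9.21907564e-02  5.52940956e-02  1.86357071e+00 -4.16673896e-05
  1.22173757e+00 -1.60077754e-01]
```

The platform is level (side view: 0.0837 against the deck's 0.0848). The cell sits about 18 mm left of centre and is turned −10°. I go down on its left side and push it right with both fingers, which should also straighten it.

Emit:
{"op": "carry_out", "data": {
  "plan": [
    [[0,0,-0.02,0,0,0,0.75],[0,0,-0.04,0,0,0,0.75],[0,0,-0.06,0,0,0,0.75],[0,0,-0.08,0,0,0,0.75],[0,0,-0.093,0,0,0,0.75]]
  ]
}}

```text
time_s: 9.5
eef_pos: [0.4884, 0.0711, 0.0475]
eef_rot: [-0.0, 0.684, 0.729, -0.0]
wrist_force: [-0.4, 0.1, -0.8]
opening: 0.75
grasp_force: 0.0
```

Emit:
{"op": "carry_out", "data": {
  "plan": [
    [[0.0002,-0.003,0,0,0,0,0.75],[0.0005,-0.007,0,0,0,0,0.75],[0.0007,-0.011,0,0,0,0,0.75],[0.0009,-0.014,0,0,0,0,0.75],[0.0011,-0.017,0,0,0,0,0.75]]
  ]
}}

```text
time_s: 9.92
eef_pos: [0.4902, 0.0548, 0.0499]
eef_rot: [0.0, 0.684, 0.73, 0.001]
wrist_force: [-2.2, 4.5, 2.8]
opening: 0.751
grasp_force: 1.9
```

Emit:
{"op": "carry_out", "data": {
  "plan": [
    [[0.0002,-0.003,0,0,0,0,0.75],[0.0004,-0.006,0,0,0,0,0.75],[0.0006,-0.009,0,0,0,0,0.75],[0.0008,-0.012,0,0,0,0,0.75],[0.001,-0.015,0,0,0,0,0.75]]
  ]
}}

```text
time_s: 10.33
eef_pos: [0.4903, 0.0399, 0.0488]
eef_rot: [-0.0, 0.683, 0.73, -0.0]
wrist_force: [-3.0, 3.6, 1.5]
opening: 0.755
grasp_force: 1.8
```

```bash
python3 - <<'E'
from h import *
for n in ['top','side','wrist']:
    c=snap(n,n+'6'); print(n); comps(c,.103,.112)
    print('deck/plat');comps(c,.079,.092)
P=cloud(c)
for v in range(238,280,6): print(v,[tuple(np.append(st(P[v,u,:2]),P[v,u,2]*1000).round().astype(int).tolist()) for u in range(170,400,12)])
o=get_obs();print(o['time_s'],o['eef_pos'],st(o['eef_pos'][:2]),o['wrist_force'],o['opening'])
E
```

```text
top
 px [328, 186, 12, 50, 408] st -87.8 -35.8 wh [20.3 91. ] a 82.38 z 0.108
 px [289, 214, 19, 23, 334] st -109.5 31.8 wh [32.6 41. ] a 84.21 z 0.1084
deck/plat
 px [292, 105, 26, 36, 772] st 92.5 -0.7 wh [74.5 45.6] a 0.92 z 0.0836
 px [327, 167, 37, 90, 2139] st -85.5 -56.5 wh [ 67.3 168.9] a 86.03 z 0.0841
side
deck/plat
 px [254, 153, 89, 63, 1806] st -90.2 1.3 wh [173.8 165.4] a 89.77 z 0.0847
 px [202, 158, 58, 22, 868] st 60.2 1.1 wh [ 49.8 127.1] a 89.47 z 0.0837
wrist
 px [182, 259, 188, 98, 7405] st -85.0 54.0 wh [45.6 77.3] a 89.88 z 0.1097
deck/plat
 px [100, 222, 346, 85, 20811] st -86.6 63.7 wh [ 43.6 166.2] a 89.98 z 0.0859
 px [513, 330, 47, 39, 981] st 61.2 19.0 wh [16.2 34.4] a 52.27 z 0.0843
 px [122, 361, 27, 46, 930] st -162.6 -7.2 wh [32.8 13.6] a 88.77 z 0.0859
 px [403, 361, 49, 45, 1264] st -5.0 -8.9 wh [21.2 39.1] a 35.27 z 0.0855
238 [(-136, 79, 86), (-130, 79, 86), (-124, 79, 86), (-119, 78, 84), (-113, 79, 86), (-107, 79, 86), (-101, 79, 85), (-95, 79, 86), (-90, 79, 86), (-84, 79, 87), (-78, 79, 85), (-72, 79, 86), (-67, 79, 86), (-61, 79, 86), (-55, 7
[... 1401 characters left out ...]
8, 96), (-113, 63, 86), (-107, 63, 86), (-101, 63, 86), (-96, 63, 86), (-90, 63, 85), (-84, 63, 86), (-78, 63, 85), (-72, 64, 87), (-66, 64, 87), (-60, 63, 86), (-54, 63, 86), (-53, 72, 104), (-50, 76, 112), (-43, 72, 104), (-31, 63, 86), (-25, 64, 87)]
274 [(-129, 72, 109), (-121, 76, 117), (-117, 75, 116), (-117, 65, 96), (-114, 60, 85), (-107, 60, 86), (-102, 60, 87), (-96, 60, 87), (-90, 60, 85), (-84, 60, 86), (-78, 60, 86), (-72, 59, 85), (-66, 60, 86), (-60, 60, 86), (-54, 60, 86), (-53, 70, 104), (-52, 76, 117), (-47, 76, 117), (-39, 72, 109), (-24, 60, 86)]
10.4833 [0.49074297 0.03939073 0.04874949] [-85.36149768  64.3206015 ] [-0.9347617   0.36416085  0.24455176] 0.7501770390596747
```

View pics/wrist6.png

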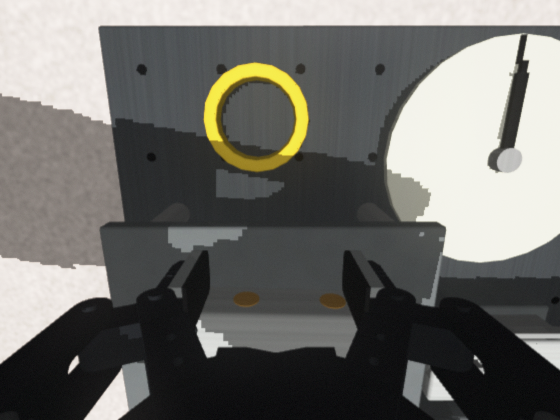

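The wrist view shows the cell's left face (terminals at (246,298) and (332,300)) flush between the fingers, parallel to them and to the deck edge. I measure its side edge against the deck edge in the same view.

```bash
cat >> h.py <<'E'
def edges(c):
    P=cloud(c); S=st(P[...,:2]); z=P[...,2]
    cell=(z>.106)&(z<.1125)&(abs(S[...,0]+85)<20); 
    out={}
    for x0 in (-105,-95,-85,-75,-65):
        col=abs(S[...,0]-x0)<3
        a=S[...,1][col&(z>.1065)&(z<.1125)]; d=S[...,1][col&(z>.082)&(z<.089)]
        out[x0]=(np.percentile(a,99.5).round(1),np.percentile(d,99.5).round(1))
    return out
E
python3 - <<'E'
from h import *
print(edges(load('wrist6')))
E
```

```text
{-105: (np.float64(54.4), np.float64(85.1)), -95: (np.float64(54.1), np.float64(85.2)), -85: (np.float64(53.7), np.float64(85.1)), -75: (np.float64(53.5), np.float64(85.1)), -65: (np.float64(53.2), np.float64(85.0))}
```

Emit:
{"op": "carry_out", "data": {
  "plan": [
    [[0.0001,-0.0015,0,0,0,0,0.75],[0.0002,-0.003,0,0,0,0,0.75],[0.0003,-0.0045,0,0,0,0,0.75],[0.0004,-0.0057,0,0,0,0,0.75],[0.0004,-0.0057,0,0,0,0,0.75]]
  ]
}}

```text
time_s: 10.9
eef_pos: [0.491, 0.034, 0.0487]
eef_rot: [0.0, 0.683, 0.73, -0.0]
wrist_force: [-0.5, 0.4, -0.9]
opening: 0.757
grasp_force: 0.8
```

```bash
python3 - <<'E'
from h import *
c=snap('wrist','wrist7');print(edges(c)); print(edges(camera('wrist')))
o=get_obs();print(o['time_s'],o['eef_pos'],st(o['eef_pos'][:2]),o['wrist_force'],o['eef_rot'])
E
```

```text
{-105: (np.float64(49.5), np.float64(85.1)), -95: (np.float64(49.4), np.float64(85.0)), -85: (np.float64(49.4), np.float64(84.9)), -75: (np.float64(49.3), np.float64(85.0)), -65: (np.float64(49.6), np.float64(85.0))}
{-105: (np.float64(49.3), np.float64(85.1)), -95: (np.float64(49.5), np.float64(85.0)), -85: (np.float64(49.2), np.float64(85.0)), -75: (np.float64(49.5), np.float64(85.0)), -65: (np.float64(49.5), np.float64(85.0))}
11.0 [0.49100558 0.0340384  0.04871921] [-85.45605529  58.96266667] [-0.17153009  2.00617486 -0.03507689] [ 2.38761894e-04  6.83336730e-01  7.30103310e-01 -1.15210558e-04]
```

Emit:
{"op": "carry_out", "data": {
  "plan": [
    [[0,-0.0004,0,0,0,0,0.75],[0.0001,-0.0009,0,0,0,0,0.75],[0.0001,-0.0013,0,0,0,0,0.75],[0.0001,-0.0013,0,0,0,0,0.75],[0,0.002,0,0,0,0,0.75]]
  ]
}}

```text
time_s: 11.42
eef_pos: [0.4912, 0.0357, 0.0489]
eef_rot: [0.0, 0.684, 0.73, -0.0]
wrist_force: [0.1, -0.5, -0.6]
opening: 0.753
grasp_force: 0.0
```

Emit:
{"op": "carry_out", "data": {
  "plan": [
    [[-0.0005,0.008,0,0,0,0,0.75],[-0.001,0.016,0,0,0,0,0.75],[-0.0016,0.024,0.01,0,0,0,0.75],[-0.0016,0.024,0.035,0,0,0,0.75],[-0.0016,0.024,0.06,0,0,0,0.75]]
  ]
}}

```text
time_s: 11.83
eef_pos: [0.4881, 0.0616, 0.1092]
eef_rot: [-0.001, 0.683, 0.731, -0.001]
wrist_force: [0.0, 0.1, 0.2]
opening: 0.753
grasp_force: 0.0
```

```bash
python3 - <<'E'
from h import *
c=snap('wrist','wrist8');print(edges(c)); comps(c,.1065,.1125); comps(c,.079,.092)
P=cloud(c);S=st(P[...,:2]);z=P[...,2]
for y0 in (0,10,20,30,40):
    m=(abs(S[...,1]-y0)<3)&(z>.1065)&(z<.1125)&(S[...,0]<-20); x=S[...,0][m]; print(y0,len(x),np.percentile(x,[.5,99.5]) if len(x) else '')
o=get_obs();print(o['time_s'],o['eef_pos'],st(o['eef_pos'][:2]),o['wrist_force'])
E
```

```text
{-105: (np.float64(48.3), np.float64(85.0)), -95: (np.float64(48.0), np.float64(85.1)), -85: (np.float64(48.0), np.float64(85.0)), -75: (np.float64(48.2), np.float64(85.1)), -65: (np.float64(48.2), np.float64(85.0))}
 px [207, 293, 150, 64, 7058] st -82.1 25.1 wh [98.  47.2] a 0.03 z 0.1099
 px [155, 225, 242, 58, 10993] st -86.5 65.0 wh [165.8  41.2] a 0.17 z 0.0859
 px [195, 304, 15, 53, 451] st -141.5 4.1 wh [45.5  9.7] a 89.41 z 0.086
 px [480, 304, 80, 61, 2625] st 109.1 12.3 wh [37.  81.4] a 52.15 z 0.0849
0 19 [-130.84764385  -39.01923739]
10 413 [-130.3228959   -36.78097168]
20 956 [-130.27582734  -34.31581689]
30 1153 [-130.16452916  -35.59888542]
40 1160 [-130.31972134  -39.34155591]
11.8833 [0.49226033 0.061155   0.1151271 ] [-82.39752651  85.93542918] [3.77542102 0.09550176 4.05322158]
```

The cell is straight, with its left edge at y 48.1 mm where 48.0 would be centred. I now go behind it, turning +90°.

Emit:
{"op": "carry_out", "data": {
  "plan": [
    [[-0.005,-0.006,0.004,0,0,0.105,0.75],[-0.01,-0.012,0.008,0,0,0.21,0.75],[-0.015,-0.018,0.01,0,0,0.315,0.75],[-0.02,-0.024,0.01,0,0,0.42,0.75],[-0.0246,-0.03,0.01,0,0,0.524,0.75]]
  ]
}}

```text
time_s: 12.3
eef_pos: [0.4649, 0.0307, 0.1198]
eef_rot: [0.001, 0.468, 0.884, 0.0]
wrist_force: [0.2, -0.3, 0.5]
opening: 0.748
grasp_force: 0.0
```

Emit:
{"op": "carry_out", "data": {
  "plan": [
    [[-0.005,-0.006,0,0,0,0.105,0.75],[-0.01,-0.012,0,0,0,0.21,0.75],[-0.015,-0.018,0,0,0,0.315,0.75],[-0.02,-0.024,0,0,0,0.42,0.75],[-0.0246,-0.03,0,0,0,0.524,0.75]]
  ]
}}

```text
time_s: 12.72
eef_pos: [0.4401, 0.0006, 0.1195]
eef_rot: [0.001, 0.224, 0.975, -0.0]
wrist_force: [-0.7, 0.3, 0.5]
opening: 0.748
grasp_force: 0.0
```

Emit:
{"op": "carry_out", "data": {
  "plan": [
    [[-0.005,-0.006,0,0,0,0.105,0.75],[-0.01,-0.012,0,0,0,0.21,0.75],[-0.015,-0.018,0,0,0,0.315,0.75],[-0.02,-0.024,0,0,0,0.42,0.75],[-0.0246,-0.03,0,0,0,0.524,0.75]]
  ]
}}

```text
time_s: 13.13
eef_pos: [0.4156, -0.0294, 0.1195]
eef_rot: [0.0, -0.037, 0.999, -0.0]
wrist_force: [-0.3, 0.4, -0.4]
opening: 0.751
grasp_force: 0.0
```

```bash
python3 - <<'E'
from h import *
o=get_obs();print(o['time_s'],o['eef_pos'],st(o['eef_pos'][:2]),o['wrist_force'],o['eef_rot'],o['q'])
def edg(c):
    P=cloud(c);S=st(P[...,:2]);z=P[...,2]
    for y0 in (-40,-30,-20,-10,0,10,20,30,40):
        m=(abs(S[...,1]-y0)<3)&(S[...,0]<-20); 
        f=lambda lo,hi,q:np.percentile(S[...,0][m&(z>lo)&(z<hi)],q).round(1) if (m&(z>lo)&(z<hi)).sum()>5 else None
        print(y0,'cell rear',f(.1065,.1125,.5),'deck rear',f(.082,.089,.5))
edg(snap('wrist','wrist9'))
for n in ('top','side'):
    c=snap(n,n+'9'); print(n,dial(c,[.619,.0965])); comps(c,.1065 if n=='wrist' else .105,.112); comps(c,.079,.092)
E
```

```text
13.1333 [ 0.4155632  -0.02939657  0.11954399] [-164.95700426    0.6947678 ] [-0.34132389  0.39608497 -0.37678941] [ 4.94162777e-04 -3.65579351e-02  9.99331387e-01 -2.29555358e-04] [-3.57256657e-01 -9.67167494e-02  2.06411645e+00 -4.85095303e-05
  1.17310411e+00 -2.00116640e+00]
-40 cell rear -131.5 deck rear -169.7
-30 cell rear -131.4 deck rear -169.8
-20 cell rear -131.2 deck rear -169.7
-10 cell rear -131.5 deck rear -169.6
0 cell rear -131.3 deck rear -169.8
10 cell rear -131.4 deck rear -169.6
20 cell rear -131.3 deck rear -169.7
30 cell rear -131.4 deck rear -169.8
40 cell rear -131.3 deck rear -169.7
top {'ctr': array([0.6187, 0.0956]), 'rad': 66.1, 'ptr': np.float64(0.011420894687600968), 'npt': 39, 'mark': np.float64(0.007402689955460646), 'nmk': 9, 'diff': np.float64(0.004018204732140322)}
 px [292, 104, 28, 66, 1356] st 64.9 -0.7 wh [127.6  46. ] a 0.16 z 0.0835
 px [265, 171, 37, 85, 1409] st -79.8 49.8 wh [155.2  68.9] a 0.0 z 0.0842
side {'ctr': array([0.6149, 0.0961]), 'rad': 65.1, 'ptr': np.float64(-0.00812731859169012), 'npt': 44, 'mark': np.float64(-0.004397458847323204), 'nmk': 7, 'diff': np.float64(-0.0037298597443669165)}
 px [269, 151, 55, 39, 1303] st -82.2 1.3 wh [ 98.7 103.9] a 89.88 z 0.1088
 px [254, 147, 86, 68, 2548] st -90.0 0.9 wh [173.4 165.8] a 89.87 z 0.0849
 px [202, 158, 61, 22, 883] st 60.5 0.8 wh [127.8  49.1] a 0.3 z 0.0838
```

The pointer is within 0.004 rad of the line in both views, and the cell is straight and centred with its rear face at x −131.5. I go down, approach, and push at moderate speed to just short of where the plate could be.

Emit:
{"op": "carry_out", "data": {
  "plan": [
    [[0,0,-0.015,0,0,0,0.75],[0,0,-0.03,0,0,0,0.75],[0,0,-0.045,0,0,0,0.75],[0,0,-0.06,0,0,0,0.75],[0,0,-0.0705,0,0,0,0.75]]
  ]
}}

```text
time_s: 13.7
eef_pos: [0.4154, -0.0289, 0.0474]
eef_rot: [-0.0, -0.032, 0.999, 0.0]
wrist_force: [0.1, 0.3, -0.1]
opening: 0.748
grasp_force: 0.0
```

Emit:
{"op": "carry_out", "data": {
  "plan": [
    [[0.004,0.0003,0,0,0,0,0.75],[0.008,0.0005,0,0,0,0,0.75],[0.012,0.0008,0,0,0,0,0.75],[0.016,0.0011,0,0,0,0,0.75],[0.02,0.0013,0,0,0,0,0.75]]
  ]
}}

```text
time_s: 14.12
eef_pos: [0.4369, -0.0285, 0.0492]
eef_rot: [0.001, -0.033, 0.999, -0.0]
wrist_force: [-0.6, -0.7, 0.4]
opening: 0.747
grasp_force: 0.0
```

Emit:
{"op": "carry_out", "data": {
  "plan": [
    [[0.004,0.0003,0,0,0,0,0.75],[0.008,0.0005,0,0,0,0,0.75],[0.012,0.0008,0,0,0,0,0.75],[0.016,0.0011,0,0,0,0,0.75],[0.02,0.0013,0,0,0,0,0.75]]
  ]
}}

```text
time_s: 14.53
eef_pos: [0.4547, -0.0269, 0.0483]
eef_rot: [-0.001, -0.034, 0.999, 0.0]
wrist_force: [-5.4, -0.6, 4.7]
opening: 0.748
grasp_force: 3.0
```

```bash
python3 - <<'E'
from h import *
o=get_obs();print(o['time_s'],o['eef_pos'],st(o['eef_pos'][:2]),o['wrist_force'],o['eef_rot'])
c=load('top0')
for v in (156,157.3,159,164.5): print('catch row',v,st(pz(c,308,v,.079)[:2]))
for v in (102,104,105.5,107): print('plate row',v,st(pz(c,303,v,.095)[:2]))
P=cloud(load('top9'))
S=st(P[...,:2])
u=304
for v in range(96,112): print(v,S[v,300].round(1),P[v,300,2].round(3),S[v,306].round(1),P[v,306,2].round(3))
c=snap('side','side10'); comps(c,.105,.112); comps(c,.079,.092)
E
```

```text
14.5333 [ 0.45472336 -0.02691603  0.04828131] [-125.71858325    0.56085927] [-5.40651484 -0.6125697   4.65919422] [-1.26009869e-03 -3.35777666e-02  9.99435302e-01  1.52268389e-04]
catch row 156 [26.75529566 -1.32706537]
catch row 157.3 [24.18133628 -1.07943661]
catch row 159 [20.8194193  -0.75600209]
catch row 164.5 [9.97381427 0.28740354]
plate row 102 [130.3252912   -0.55362379]
plate row 104 [126.25724295  -0.17013315]
plate row 105.5 [1.23210561e+02 1.17074328e-01]
plate row 107 [120.16760473   0.40393066]
96 [148.   3.] 0.083 [139.3  -6.8] 0.102
97 [145.5   3.3] 0.084 [136.9  -6.5] 0.102
98 [145.5   3. ] 0.079 [136.5  -6.7] 0.099
99 [141.3   3.6] 0.084 [132.2  -5.9] 0.104
100 [130.5   5.8] 0.105 [130.3  -5.8] 0.104
101 [129.8   5.7] 0.102 [127.2  -5.3] 0.106
102 [125.5   6.4] 0.108 [126.5  -5.4] 0.103
103 [125.1   6.2] 0.104 [126.5  -5.8] 0.098
104 [125.2   5.9] 0.099 [127.   -6.2] 0.092
105 [126.5   5.4] 0.091 [128.5  -6.9] 0.083
106 [128.    4.7] 0.082 [126.9  -6.9] 0.082
107 [123.5   5.5] 0.088 [125.3  -6.8] 0.081
108 [123.    5.3] 0.084 [121.8  -6.2] 0.085
109 [120.1   5.7] 0.086 [119.6  -6. ] 0.085
110 [118.8   5.7] 0.084 [117.8  -5.8] 0.084
111 [116.3   6. ] 0.085 [115.5  -5.6] 0.085
 px [261, 151, 50, 38, 1199] st -65.0 1.3 wh [103.8  98.5] a 0.92 z 0.1086
 px [254, 155, 89, 60, 2064] st -89.9 1.8 wh [173.1 166. ] a 89.94 z 0.0847
 px [202, 158, 61, 22, 887] st 60.4 0.8 wh [ 49.3 128. ] a 89.63 z 0.0837
```

Emit:
{"op": "carry_out", "data": {
  "plan": [
    [[0.006,0.0004,0,0,0,0,0.75],[0.012,0.0008,0,0,0,0,0.75],[0.018,0.0012,0,0,0,0,0.75],[0.024,0.0016,0,0,0,0,0.75],[0.03,0.002,0,0,0,0,0.75]]
  ]
}}

```text
time_s: 15.0
eef_pos: [0.4845, -0.0249, 0.048]
eef_rot: [-0.002, -0.034, 0.999, 0.0]
wrist_force: [-11.4, -1.0, 7.8]
opening: 0.748
grasp_force: 5.5
```

Emit:
{"op": "carry_out", "data": {
  "plan": [
    [[0.006,0.0004,0,0,0,0,0.75],[0.012,0.0008,0,0,0,0,0.75],[0.017,0.0011,0,0,0,0,0.75],[0.021,0.0014,0,0,0,0,0.75],[0.023,0.0015,0,0,0,0,0.75]]
  ]
}}

```text
time_s: 15.42
eef_pos: [0.5092, -0.0236, 0.0482]
eef_rot: [0.0, -0.034, 0.999, -0.0]
wrist_force: [-3.2, -0.7, -0.4]
opening: 0.747
grasp_force: 1.2
```

```bash
python3 - <<'E'
from h import *
for n in ('top','side'):
    c=snap(n,n+'11'); print(n); comps(c,.105,.112); comps(c,.079,.092)
o=get_obs();print(o['time_s'],o['eef_pos'],st(o['eef_pos'][:2]),o['wrist_force'],o['eef_rot'])
E
```

```text
top
 px [318, 202, 34, 21, 379] st -82.0 -41.1 wh [58.6 36.3] a 69.61 z 0.084
side
 px [236, 148, 48, 38, 1082] st -10.2 1.5 wh [102.2  98.7] a 0.7 z 0.1087
 px [254, 151, 89, 64, 3192] st -90.0 1.7 wh [174.1 165.7] a 89.96 z 0.0848
 px [203, 158, 37, 19, 524] st 86.4 0.3 wh [76.2 48.8] a 0.44 z 0.0837
15.5167 [ 0.50941638 -0.02363045  0.04849786] [-70.92818985   0.19537367] [0.64577613 0.13014941 0.51780954] [ 6.62720905e-04 -3.36259234e-02  9.99434263e-01 -1.07625045e-04]
```

Emit:
{"op": "carry_out", "data": {
  "plan": [
    [[0.003,0.0002,0,0,0,0,0.75],[0.007,0.0005,0,0,0,0,0.75],[0.012,0.0008,0,0,0,0,0.75],[0.017,0.0011,0,0,0,0,0.75],[0.022,0.0015,0,0,0,0,0.75]]
  ]
}}

```text
time_s: 15.93
eef_pos: [0.5306, -0.0221, 0.0484]
eef_rot: [-0.0, -0.034, 0.999, -0.0]
wrist_force: [-5.2, -1.1, 2.3]
opening: 0.749
grasp_force: 2.5
```

Emit:
{"op": "carry_out", "data": {
  "plan": [
    [[0.005,0.0003,0,0,0,0,0.75],[0.01,0.0007,0,0,0,0,0.75],[0.015,0.001,0,0,0,0,0.75],[0.02,0.0013,0,0,0,0,0.75],[0.024,0.0016,0,0,0,0,0.75]]
  ]
}}

```text
time_s: 16.35
eef_pos: [0.5551, -0.0205, 0.0483]
eef_rot: [0.0, -0.034, 0.999, -0.0]
wrist_force: [-4.8, -0.1, 4.4]
opening: 0.752
grasp_force: 2.6
```

Emit:
{"op": "carry_out", "data": {
  "plan": [
    [[0.004,0.0003,0,0,0,0,0.75],[0.008,0.0005,0,0,0,0,0.75],[0.011,0.0007,0,0,0,0,0.75],[0.013,0.0009,0,0,0,0,0.75],[0.014,0.0009,0,0,0,0,0.75]]
  ]
}}

```text
time_s: 16.77
eef_pos: [0.5688, -0.0195, 0.048]
eef_rot: [0.0, -0.034, 0.999, 0.0]
wrist_force: [-2.9, -0.7, 0.3]
opening: 0.75
grasp_force: 1.5
```

```bash
python3 - <<'E'
from h import *
c=snap('side','side12'); comps(c,.105,.112); comps(c,.079,.092)
c=snap('wrist','wrist12')
P=cloud(c);S=st(P[...,:2]);z=P[...,2]
for y0 in range(-40,41,8):
    m=(abs(S[...,1]-y0)<3); f=lambda lo,hi,q:np.percentile(S[...,0][m&(z>lo)&(z<hi)],q).round(1) if (m&(z>lo)&(z<hi)).sum()>5 else None
    print(y0,'cell rear',f(.1065,.1125,.5),'deck far',f(.0845,.089,99.5))
o=get_obs();print(o['time_s'],o['eef_pos'],st(o['eef_pos'][:2]),o['wrist_force'],o['eef_rot'])
E
```

```text
px [208, 144, 48, 38, 1006] st 49.1 1.5 wh [ 97.9 102.9] a 89.59 z 0.1081
 px [254, 147, 89, 68, 4355] st -90.1 0.4 wh [175.5 165.7] a 89.7 z 0.0848
-40 cell rear -22.1 deck far -17.9
-32 cell rear -22.2 deck far -4.8
-24 cell rear -0.2 deck far -0.1
-16 cell rear -0.4 deck far 0.3
-8 cell rear -0.3 deck far 0.2
0 cell rear -0.5 deck far 0.1
8 cell rear -0.4 deck far 0.3
16 cell rear -0.2 deck far 0.2
24 cell rear -0.6 deck far -0.3
32 cell rear -22.2 deck far -2.3
40 cell rear -22.4 deck far -19.5
16.8667 [ 0.56883485 -0.01950914  0.04813229] [-11.36715701   0.34893644] [-0.6035675   0.21543936  0.01357595] [ 2.54603157e-04 -3.35729432e-02  9.99436237e-01  3.55634088e-05]
```

View pics/wrist12.png

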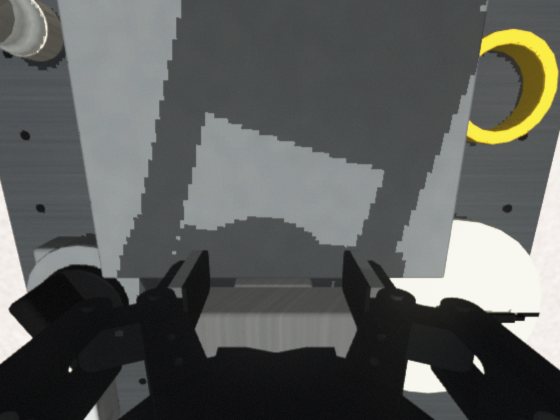

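The wrist view from behind shows the deck's far edge at row 276 and the cell's rear edge just past it, straight, with the fingers to either side of the centre. I move on to just short of the plate, then feel for it in small steps.

Emit:
{"op": "carry_out", "data": {
  "plan": [
    [[0.004,0.0003,0,0,0,0,0.75],[0.008,0.0005,0,0,0,0,0.75],[0.011,0.0007,0,0,0,0,0.75],[0.013,0.0009,0,0,0,0,0.75],[0.014,0.0009,0,0,0,0,0.75]]
  ]
}}

```text
time_s: 17.28
eef_pos: [0.5829, -0.0187, 0.0483]
eef_rot: [0.0, -0.034, 0.999, -0.0]
wrist_force: [-3.4, 0.0, -0.2]
opening: 0.752
grasp_force: 1.6
```

Emit:
{"op": "carry_out", "data": {
  "plan": [
    [[0.0005,0,0,0,0,0,0.75],[0.001,0.0001,0,0,0,0,0.75],[0.0015,0.0001,0,0,0,0,0.75],[0.002,0.0001,0,0,0,0,0.75],[0.002,0.0001,0,0,0,0,0.75]]
  ]
}}

```text
time_s: 17.7
eef_pos: [0.5845, -0.0185, 0.0483]
eef_rot: [0.0, -0.034, 0.999, 0.0]
wrist_force: [-2.1, -0.1, 0.2]
opening: 0.746
grasp_force: 1.4
```

```bash
cat >> h.py <<'E'
def rear(c):
    """cell rear edge x by y, and profile of what stands behind it near the centre line"""
    P=cloud(c);S=st(P[...,:2]);z=P[...,2]; o=[]
    for y0 in (-24,-16,-8,0,8,16,24):
        m=(abs(S[...,1]-y0)<3)&(z>.1065)&(z<.1125)&(S[...,0]>-10); o.append(np.percentile(S[...,0][m],.5).round(1) if m.sum()>5 else None)
    m=(abs(S[...,1])<6)&(S[...,0]>1)&(S[...,0]<40)&(z<.1)&(z>.07)
    prof=[(x,np.median(z[m&(abs(S[...,0]-x)<1)]).round(4)) for x in range(2,32,2) if (m&(abs(S[...,0]-x)<1)).sum()>2]
    return o,prof
E
python3 - <<'E'
from h import *
print(rear(snap('wrist','wrist13'))); print(rear(camera('wrist')))
F=[]
for i in range(1): o=get_obs();print(o['time_s'],o['eef_pos'],st(o['eef_pos'][:2]),o['wrist_force'],o['eef_rot'])
E
```

```text
([np.float64(15.3), np.float64(15.3), np.float64(15.5), np.float64(15.3), np.float64(15.2), np.float64(15.4), np.float64(15.4)], [(2, np.float64(0.0849)), (4, np.float64(0.0851)), (6, np.float64(0.0851)), (8, np.float64(0.0851)), (10, np.float64(0.085)), (12, np.float64(0.0851)), (14, np.float64(0.0851)), (16, np.float64(0.0928)), (18, np.float64(0.0847))])
([np.float64(15.4), np.float64(15.5), np.float64(15.5), np.float64(15.3), np.float64(15.5), np.float64(15.5), np.float64(15.4)], [(2, np.float64(0.0848)), (4, np.float64(0.0852)), (6, np.float64(0.0852)), (8, np.float64(0.085)), (10, np.float64(0.0851)), (12, np.float64(0.0852)), (14, np.float64(0.0851)), (16, np.float64(0.0927)), (18, np.float64(0.0846))])
17.8 [ 0.58450981 -0.01853493  0.04831468] [4.33787911 0.2766885 ] [-2.56723266 -0.22556963 -0.11707479] [ 6.04939520e-05 -3.36068310e-02  9.99435129e-01  1.24295263e-05]
```

Emit:
{"op": "carry_out", "data": {
  "plan": [
    [[0.0005,0,0,0,0,0,0.75],[0.001,0.0001,0,0,0,0,0.75],[0.0015,0.0001,0,0,0,0,0.75],[0.002,0.0001,0,0,0,0,0.75],[0.002,0.0001,0,0,0,0,0.75]]
  ]
}}

```text
time_s: 18.22
eef_pos: [0.5866, -0.0184, 0.0483]
eef_rot: [0.0, -0.034, 0.999, 0.0]
wrist_force: [-2.8, -0.1, 1.0]
opening: 0.75
grasp_force: 1.4
```

```bash
python3 - <<'E'
from h import *
print(rear(snap('wrist','wrist14'))[0],rear(camera('wrist')))
for i in range(1): o=get_obs();print(o['time_s'],o['eef_pos'],st(o['eef_pos'][:2]),o['wrist_force'],o['grasp_force'])
E
```

```text
[np.float64(17.5), np.float64(17.4), np.float64(17.3), np.float64(17.2), np.float64(17.6), np.float64(17.6), np.float64(17.5)] ([np.float64(17.4), np.float64(17.4), np.float64(17.4), np.float64(17.3), np.float64(17.5), np.float64(17.6), np.float64(17.5)], [(2, np.float64(0.0849)), (4, np.float64(0.0851)), (6, np.float64(0.0852)), (8, np.float64(0.085)), (10, np.float64(0.0851)), (12, np.float64(0.0852)), (14, np.float64(0.085)), (16, np.float64(0.085)), (18, np.float64(0.0925)), (20, np.float64(0.085))])
18.3167 [ 0.58666968 -0.01844926  0.0483406 ] [6.49866177 0.21826637] [-3.0774444  -0.1188933   0.53737546] 1.31220346869668
```

Emit:
{"op": "carry_out", "data": {
  "plan": [
    [[0.0004,0,0,0,0,0,0.75],[0.0008,0.0001,0,0,0,0,0.75],[0.0012,0.0001,0,0,0,0,0.75],[0.0015,0.0001,0,0,0,0,0.75],[0.0015,0.0001,0,0,0,0,0.75]]
  ]
}}

```text
time_s: 18.73
eef_pos: [0.5881, -0.0184, 0.0483]
eef_rot: [0.0, -0.034, 0.999, -0.0]
wrist_force: [-2.9, 0.0, 0.7]
opening: 0.751
grasp_force: 1.5
```

```bash
python3 - <<'E'
from h import *
print(rear(snap('wrist','wrist15'))[0],rear(camera('wrist')))
for i in range(1): o=get_obs();print(o['time_s'],o['eef_pos'],st(o['eef_pos'][:2]),o['wrist_force'],o['grasp_force'])
E
```

```text
[np.float64(18.9), np.float64(18.7), np.float64(18.8), np.float64(19.0), np.float64(18.9), np.float64(18.9), np.float64(18.9)] ([np.float64(18.8), np.float64(18.9), np.float64(18.8), np.float64(18.8), np.float64(19.0), np.float64(18.6), np.float64(19.1)], [(2, np.float64(0.0849)), (4, np.float64(0.0851)), (6, np.float64(0.0851)), (8, np.float64(0.0851)), (10, np.float64(0.0851)), (12, np.float64(0.0851)), (14, np.float64(0.0851)), (16, np.float64(0.0851)), (18, np.float64(0.0855)), (20, np.float64(0.0928))])
18.8333 [ 0.58807096 -0.01838053  0.04829014] [7.90140341 0.19349579] [-2.85876421 -0.82414789 -0.16186788] 1.452405123563949
```

Emit:
{"op": "carry_out", "data": {
  "plan": [
    [[0.0004,0,0,0,0,0,0.75],[0.0008,0.0001,0,0,0,0,0.75],[0.0012,0.0001,0,0,0,0,0.75],[0.0015,0.0001,0,0,0,0,0.75],[0.0015,0.0001,0,0,0,0,0.75]]
  ]
}}

```text
time_s: 19.25
eef_pos: [0.5897, -0.0183, 0.0483]
eef_rot: [0.0, -0.034, 0.999, -0.0]
wrist_force: [-2.7, -0.1, -0.1]
opening: 0.749
grasp_force: 1.4
```

```bash
python3 - <<'E'
from h import *
print(rear(snap('wrist','wrist16'))[0],rear(camera('wrist')))
for i in range(1): o=get_obs();print(o['time_s'],o['eef_pos'],st(o['eef_pos'][:2]),o['wrist_force'],o['grasp_force'])
E
```

```text
[np.float64(20.5), np.float64(20.5), np.float64(20.3), np.float64(20.4), np.float64(20.4), np.float64(20.5), np.float64(20.4)] ([np.float64(20.6), np.float64(20.4), np.float64(20.4), np.float64(20.4), np.float64(20.6), np.float64(20.5), np.float64(20.3)], [(2, np.float64(0.0847)), (4, np.float64(0.0851)), (6, np.float64(0.0852)), (8, np.float64(0.0851)), (10, np.float64(0.0851)), (12, np.float64(0.0851)), (14, np.float64(0.0851)), (16, np.float64(0.0852)), (18, np.float64(0.0852)), (20, np.float64(0.0914)), (22, np.float64(0.0924))])
19.35 [ 0.58962509 -0.0182959   0.04831586] [9.45771924 0.17438856] [-1.32436599 -0.64864992  0.08473849] 1.2824566775816493
```

Emit:
{"op": "carry_out", "data": {
  "plan": [
    [[0.0004,0,0,0,0,0,0.75],[0.0008,0.0001,0,0,0,0,0.75],[0.0012,0.0001,0,0,0,0,0.75],[0.0015,0.0001,0,0,0,0,0.75],[0.0015,0.0001,0,0,0,0,0.75]]
  ]
}}

```text
time_s: 19.77
eef_pos: [0.5907, -0.0182, 0.0481]
eef_rot: [-0.0, -0.034, 0.999, 0.0]
wrist_force: [-5.0, -0.5, 0.7]
opening: 0.748
grasp_force: 2.3
```

```bash
python3 - <<'E'
from h import *
print(rear(snap('wrist','wrist17'))[0],rear(camera('wrist')))
for i in range(1): o=get_obs();print(o['time_s'],o['eef_pos'],st(o['eef_pos'][:2]),o['wrist_force'],o['grasp_force'])
E
```

```text
[np.float64(21.4), np.float64(21.4), np.float64(21.5), np.float64(21.5), np.float64(21.4), np.float64(21.4), np.float64(21.5)] ([np.float64(21.5), np.float64(21.5), np.float64(21.5), np.float64(21.4), np.float64(21.5), np.float64(21.5), np.float64(21.6)], [(2, np.float64(0.085)), (4, np.float64(0.0852)), (6, np.float64(0.0852)), (8, np.float64(0.0851)), (10, np.float64(0.0852)), (12, np.float64(0.085)), (14, np.float64(0.0851)), (16, np.float64(0.0851)), (18, np.float64(0.0849)), (20, np.float64(0.0858)), (22, np.float64(0.0925))])
19.8667 [ 0.59069891 -0.01815299  0.04813884] [10.53867159  0.24544839] [-4.95359086 -1.01413157  0.36389423] 2.3900891936500557
```

The plate is met (the force rose from 2.7 to 5 N), about 1 mm pressed. About 1.5 mm remains until the catch can rise.

Emit:
{"op": "carry_out", "data": {
  "plan": [
    [[0.0003,0,0,0,0,0,0.75],[0.0006,0,0,0,0,0,0.75],[0.0009,0.0001,0,0,0,0,0.75],[0.0012,0.0001,0,0,0,0,0.75],[0.0012,0.0001,0,0,0,0,0.75]]
  ]
}}

```text
time_s: 20.28
eef_pos: [0.5916, -0.018, 0.048]
eef_rot: [-0.001, -0.034, 0.999, 0.0]
wrist_force: [-5.8, -0.8, 1.1]
opening: 0.751
grasp_force: 2.9
```

```bash
python3 - <<'E'
from h import *
print(rear(snap('wrist','wrist18'))[0],rear(camera('wrist')))
for i in range(1): o=get_obs();print(o['time_s'],o['eef_pos'],st(o['eef_pos'][:2]),o['wrist_force'],o['grasp_force'])
E
```

```text
[np.float64(22.5), np.float64(22.6), np.float64(22.4), np.float64(22.7), np.float64(22.5), np.float64(22.5), np.float64(22.4)] ([np.float64(22.5), np.float64(22.5), np.float64(22.5), np.float64(22.6), np.float64(22.4), np.float64(22.5), np.float64(22.6)], [(2, np.float64(0.0847)), (4, np.float64(0.0852)), (6, np.float64(0.0851)), (8, np.float64(0.0852)), (10, np.float64(0.0851)), (12, np.float64(0.0851)), (14, np.float64(0.0852)), (16, np.float64(0.085)), (18, np.float64(0.0851)), (20, np.float64(0.0857)), (22, np.float64(0.0919)), (24, np.float64(0.0921))])
20.3833 [ 0.59161659 -0.01806787  0.04801504] [11.4599874   0.26923953] [-5.11118765 -0.22356608 -0.01923761] 2.893981824454386
```

Emit:
{"op": "carry_out", "data": {
  "plan": [
    [[0.0002,0,0,0,0,0,0.75],[0.0004,0,0,0,0,0,0.75],[0.0006,0,0,0,0,0,0.75],[0.0008,0.0001,0,0,0,0,0.75],[0.0008,0.0001,0,0,0,0,0.75]]
  ]
}}

```text
time_s: 20.8
eef_pos: [0.5923, -0.018, 0.0478]
eef_rot: [-0.001, -0.033, 0.999, 0.0]
wrist_force: [-4.7, -0.9, -1.9]
opening: 0.755
grasp_force: 2.3
```

```bash
python3 - <<'E'
from h import *
print(rear(snap('wrist','wrist19'))[0],rear(camera('wrist')))
for i in range(1): o=get_obs();print(o['time_s'],o['eef_pos'],st(o['eef_pos'][:2]),o['wrist_force'],o['grasp_force'])
E
```

```text
[np.float64(23.3), np.float64(23.2), np.float64(23.3), np.float64(23.4), np.float64(23.1), np.float64(23.4), np.float64(23.3)] ([np.float64(23.3), np.float64(23.0), np.float64(23.3), np.float64(23.1), np.float64(23.1), np.float64(23.1), np.float64(23.3)], [(2, np.float64(0.0848)), (4, np.float64(0.085)), (6, np.float64(0.085)), (8, np.float64(0.0852)), (10, np.float64(0.0853)), (12, np.float64(0.0863)), (14, np.float64(0.0875)), (16, np.float64(0.0889)), (18, np.float64(0.0901)), (20, np.float64(0.0912)), (22, np.float64(0.0913)), (24, np.float64(0.095))])
20.9 [ 0.59235047 -0.01797048  0.04772706] [12.19872602  0.31751944] [-5.15174631 -0.19996285 -1.54783414] 2.5401662662625313
```

The catch is up: behind the cell there is now a ramp rising to about 6 mm above the platform. I withdraw straight back and then lift.

Emit:
{"op": "carry_out", "data": {
  "plan": [
    [[-0.001,-0.0001,0,0,0,0,0.75],[-0.003,-0.0002,0,0,0,0,0.75],[-0.007,-0.0005,0,0,0,0,0.75],[-0.014,-0.0009,0,0,0,0,0.75],[-0.022,-0.0015,0,0,0,0,0.75]]
  ]
}}

```text
time_s: 21.32
eef_pos: [0.5712, -0.0196, 0.0487]
eef_rot: [0.001, -0.034, 0.999, -0.0]
wrist_force: [-0.7, 0.1, 0.2]
opening: 0.749
grasp_force: 0.0
```

Emit:
{"op": "carry_out", "data": {
  "plan": [
    [[-0.005,-0.0003,0.02,0,0,0,0.75],[-0.01,-0.0007,0.05,0,0,0,0.75],[-0.015,-0.001,0.08,0,0,0,0.75],[-0.02,-0.0013,0.11,0,0,0,0.75],[-0.03,-0.002,0.13,0,0,0,0.75]]
  ]
}}

```text
time_s: 21.73
eef_pos: [0.5419, -0.0218, 0.1817]
eef_rot: [0.002, -0.034, 0.999, -0.001]
wrist_force: [0.4, -1.3, -0.5]
opening: 0.752
grasp_force: 0.0
```

Emit:
{"op": "carry_out", "data": {
  "plan": [
    [[-0.03,-0.002,0.01,0,0,0,0.75],[-0.06,-0.004,0.02,0,0,0,0.75],[-0.09,-0.006,0.02,0,0,0,0.75],[-0.12,-0.008,0.02,0,0,0,0.75],[-0.14,-0.009,0.02,0,0,0,0.75]]
  ]
}}

```text
time_s: 22.15
eef_pos: [0.3984, -0.0302, 0.198]
eef_rot: [0.0, -0.034, 0.999, -0.0]
wrist_force: [-0.2, 0.1, 0.5]
opening: 0.749
grasp_force: 0.0
```

```bash
python3 - <<'E'
from h import *
for n in ('top','side'):
    c=snap(n,n+'20'); print(n,dial(c,[.619,.0965])); comps(c,.104,.112); comps(c,.079,.090)
print(rear(load('top20')))
o=get_obs();print(o['time_s'],o['eef_pos'],o['wrist_force'])
a=load('top20')['pixels'][85:275,200:420]; b=load('side20')['pixels'][120:270,160:340]
cv2.imwrite('pics/f20.png',np.hstack([cv2.resize(a,(400,400),interpolation=cv2.INTER_CUBIC),cv2.resize(b,(400,400),interpolation=cv2.INTER_CUBIC)])[:,:,::-1])
E
```

```text
top {'ctr': array([0.6192, 0.0957]), 'rad': 65.9, 'ptr': np.float64(0.02248283821195758), 'npt': 39, 'mark': np.float64(0.011738808713102086), 'nmk': 9, 'diff': np.float64(0.010744029498855496)}
 px [279, 98, 55, 57, 2153] st 79.4 -0.6 wh [110.3  96. ] a 0.06 z 0.1076
 px [265, 171, 40, 91, 1884] st -85.2 47.1 wh [ 74.5 166.1] a 89.92 z 0.0842
side {'ctr': array([0.616 , 0.0953]), 'rad': 65.3, 'ptr': np.float64(0.01889857408364079), 'npt': 44, 'mark': np.float64(0.010002831819713755), 'nmk': 13, 'diff': np.float64(0.008895742263927035)}
 px [198, 142, 57, 38, 1343] st 75.2 0.9 wh [111.   99.1] a 0.63 z 0.1078
 px [254, 146, 89, 69, 4565] st -89.7 0.7 wh [175.8 166.4] a 89.95 z 0.0848
([np.float64(25.8), np.float64(25.5), np.float64(26.4), np.float64(25.5), np.float64(25.8), np.float64(25.2), np.float64(24.7)], [(4, np.float64(0.084)), (6, np.float64(0.0831)), (8, np.float64(0.0829)), (10, np.float64(0.0822)), (12, np.float64(0.0838)), (14, np.float64(0.0847)), (16, np.float64(0.0851)), (18, np.float64(0.088)), (20, np.float64(0.0889)), (22, np.float64(0.0898)), (24, np.float64(0.0901)), (26, np.float64(0.0954))])
22.25 [ 0.3983552  -0.03014515  0.19804425] [ 0.24222804 -0.57291659  1.00236986]
```

View pics/f20.png

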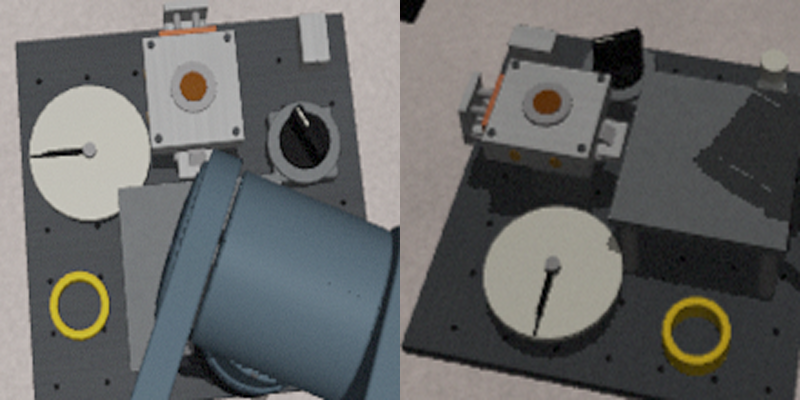

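The cell sits centred (within 0.2 mm of the platform's centre line) and straight on the platform. It is against the copper plate with the catch up behind it. The pointer is still on its line, the bystanders are untouched, and the arm is clear.

```bash
python3 -c "
from bench import hand_in; print(hand_in())"
```

```text
the job is handed in; nothing more can be done
None
```

I set the knob so the pointer is on the line (within about 0.01 rad), pushed the cell straight and centred onto the platform with the catch sprung up behind it (at most about 6 N at the wrist against the plate), and handed the job in at about 22 s.

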